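Run the forceps through the UV steriliser

TASK

Get the used forceps sterilised: lay every pair flat on the floor of the steel tray, none on top of another, open the amber guard of the low white steriliser all the way, and slide the tray along the bench under the lamps until it is fully home, without striking the lamp tubes. Then slide the guard fully shut, and only after that flip the toggle on the roof over to on, away from the mouth. Do not tip the tray, and leave the magnifier and the dropper bottle where they are.

Things in the scene. Friction and masses are not known exactly. Their poses are not given: they have to be found in the camera images.
- steriliser: low white ultraviolet instrument steriliser, fixed. Origin on the bench at the middle of its mouth; x points into it, away from the robot, y to its left, z up. The bench is the floor of its bay. Cheeks 43 mm high stand at y = 102 to 114 mm (left) and y = -102 to -292 mm (right, a closed compartment in front of which the open guard parks)
- bay_stop (a point): foot of the bay's back wall, the tray's stop: x = 165, y = 0, z = 0 mm of the steriliser's frame, same axes. Guide strips 10 mm high run along the bay at y = -94 and +94 mm, leaving the 180 mm tray 4 mm on each side; lead-ins at x = 2 to 34 mm flare to about 99 mm
- roof_edge (a point): middle of the roof's front edge, x = 55, y = 0, z = 43 mm of the steriliser's frame (roof top; underside z = 38). Ahead of it the bay is open from above while the guard is open, so the tray's grip can be held from above until the tray is home. A 5 mm thick switch plate lies on the roof round the toggle (x = 79 to 129, top z = 47.5 mm)
- lamps: two glass lamp tubes, 12 mm thick, under the roof across the bay at x = 92 and 132 mm of the steriliser's frame, undersides at z = 25 mm; not to be struck. Origin and axes as the steriliser's
- guard (a joint): amber L-shaped guard, 192 mm wide, sliding along the steriliser's y: 0 = shut, 0.195 m = fully open, moved to the right (-y). Front pane at x = -7 to -3 mm of the steriliser, z = 3 to 48 mm; top pane up to x = 62 mm, top at z = 48 mm, bridging the bay ahead of the roof. Friction about 1.2 N; stays where left. Starts shut or ajar
- guard_grip (a point): centre of the top face of the guard's black upright finger grip, near the guard's left end: 12 mm thick along the sliding direction, 26 mm across it, 25 mm tall; the top is 74 mm above the bench. Moves with the guard; axes as the steriliser's
- toggle (a joint): bat toggle on the roof that powers the lamps: 0 = off, leaning 0.4 rad towards the mouth (-x of the steriliser); 0.8 = on, leaning 0.4 rad the other way; turns about the steriliser's y with about 0.025 N m of friction and stays where it is left
- toggle_tip (a point): centre of the toggle's ball end (10 mm thick), 28 mm from the pivot, 75 mm above the bench when off; moves with the toggle
- toggle_pivot (a point): the toggle's hinge axis, at x = 104, y = 0, z = 49 mm of the steriliser's frame
- tray: loose open steel tray, 130 mm along x, 180 along y, walls 14 high and 3 thick, floor 2.5 thick, about 0.4 kg; origin under its centre, z up. A black grip stands at its -x side. Starts outside the mouth, grip towards the robot, a little askew. Home: +x wall against the bay's back wall, origin at x = 100, y = 0 mm of the steriliser, axes parallel
- tray_grip (a point): centre of the top face of the tray's upright grip, 76 mm from the tray's origin towards -x; the grip is 12 mm thick along the tray's y, 22 mm along its x, and reaches from 4 to 40 mm above the bench. Axes as the tray's
- forceps_a: pair of steel forceps lying flat, 13 mm wide, 106 long, 9 high, 22 g; origin at the middle of its underside, y along its length, z up. Grasp it across the middle. 2 to 4 of the four pairs are present; all that are there belong in the tray
- forceps_b: pair of steel forceps lying flat, 13 mm wide, 106 long, 9 high, 22 g; origin at the middle of its underside, y along its length, z up. Grasp it across the middle. 2 to 4 of the four pairs are present; all that are there belong in the tray
- forceps_c: pair of steel forceps lying flat, 13 mm wide, 106 long, 9 high, 22 g; origin at the middle of its underside, y along its length, z up. Grasp it across the middle. 2 to 4 of the four pairs are present; all that are there belong in the tray
- forceps_d: pair of steel forceps lying flat, 13 mm wide, 106 long, 9 high, 22 g; origin at the middle of its underside, y along its length, z up. Grasp it across the middle. 2 to 4 of the four pairs are present; all that are there belong in the tray
- magnifier: bystander: hand magnifier, 67 x 170 x 11 mm, lying on the bench; leave alone. Origin at the middle of its underside
- dropper: bystander: dropper bottle, 32 mm thick and 95 mm tall, standing; leave alone. Origin at the middle of its underside

How it is judged:
By the outcome, as a careful person would: the job done as asked, in the order asked, and still so for the second after the job is handed in, with the robot touching nothing.
Of forceps_a, forceps_b, forceps_c, forceps_d only 2 to 4 are there at a start; the rules pass over those that are not, and their reading is None.
At some moment in a run one of tray may be knocked a few centimetres aside while the robot is not near it.
Once in a run the grip may slacken for a moment while it holds something.
It also fails if it takes over 210 s, if anything falls off the work surface, if the arm or the gripper's body presses on something with over 40 N, if the wrist force passes 120 N, or if a joint passes its speed limit or range.

ROBOT

A 6-joint arm with a two-finger parallel gripper is mounted at the origin on a cart in front of the work surface, level with it; the furniture and walls round the work are solid. World frame = base frame: x ahead of the robot, y to its left, z up, the work surface at z = 0. Lengths are in m, angles in rad, forces in N, time in s.
With the tool pointing down it reaches from about 0.35 to 0.775 m from the base axis. Payload 5.5 kg.
Tool frame: the origin (TCP) lies at the very end of the fingers, on their centre line; the grasp point (between the pads) lies 19 mm behind it; z points along the fingers, x is the direction in which the jaws open and shut, and the axes are right-handed (so a half turn about z gives the same grasp; the last joint's range is limited). The gripper opens to 85 mm and grips with 20 to 120 N. Pads are 22 mm wide; open, the fingers measure 114 mm over their backs; the gripper's body (76 mm by 85 mm) begins 54 mm behind the grasp point. The pads swing forward as they close: fully open they stand 13 mm farther back than shut.
Start: joints at [1.131, 0.313, 0.046, 1.304, 0, 1.431], TCP at [0.17, 0.549, 0.191] pointing down, gripper open.
Joint ranges: [-2.76, 2.76], [-0.86, 1.69], [-1.03, 1.26], [-2.2, 2.34], [-1.47, 1.5], [-3.14, 3.14]. Speed limits (rad/s): [2.57, 2.57, 3.14, 3.14, 3.14, 3.14].

INTERFACE

Orientations are given as a unit quaternion [w, x, y, z].
In Python, from workcell import env gives the robot as it stands.
- The arm moves only by the shell command python3 -m inch 'ROWS' [FORCE]. ROWS is JSON, a list of rows, each a list of 7 numbers: the turn, a rotation vector about the tool's x, y, z each as a share of 8 degrees, from -1 to 1, then the shift along the tool's x, y, z each as a share of 0.05 m, from -1 to 1, then the closure, from 0 (fully open) to 1 (shut). A call has 1 to 12 rows; each row shifts and turns the commanded pose from where the row before left it, along the tool's axes as they then stand; what a row does not reach is not made up. A row lasts 1/10 s, in which the tool goes at most 50 mm and 8.59 degrees, less where a joint would pass 70% of its speed; a pose out of reach is approached as far as the arm can. A call with a number of a shift or a turn outside -1 to 1 is refused whole. A call with a gripper value outside its range is refused whole. The fingers move at their own pace and stop on an object; FORCE is the grip in N (left out, the last holds). Time passes only in rows, so rows that do not move let the fingers close. It gives the time, the measured TCP pose, the force and the opening at its end, in the units of the state.
- env.get_state(): the state, without advancing time (a new reading comes with each control period).
- env.read_camera(name): name is "scene" or "top"; returns the picture (420x560x3 uint8, red, green, blue); there is no depth.
- env.calibration(name): a dict with "fx", "fy", "cx", "cy" (pixels), "k1" (the pictures are not rectified: a ray, as slopes to the right and down, at radius r is drawn at 1 + k1 r^2 times it, then the intrinsics apply), "rvec" (rotation vector, rad) and "tvec" (3), from world to camera coordinates, as OpenCV has them. Camera axes: x right, y down, z forward; pixel columns grow to the right and rows downward; lengths in m; the calibration is good to about 2 mm. A picture is of the moment at which its call begins. calibration takes no time and is no camera call.
- env.hand_in(): hands the job in, once; it reports no verdict.
The state is a dict: "clock": time; "joint_pos": joint angles; "qvel": joint speeds; "tau": joint torques, N m; "tcp_pos": TCP position; "orientation": TCP orientation; "wrist_force": force on the tool from outside, world axes, zero at the start; "ft_torque": the same for the moment, N m; "finger_gap": finger opening in m.
Only numpy, scipy, OpenCV 4.12 (cv2) and the standard library are available. Lean on these libraries where they do the work, as an engineer would, in place of code of your own. Each camera call takes 0.05 s, during which the arm holds its last target.

## Working session

There is one attempt and no reset: what is moved stays moved. The work goes in short steps, Python scripts to look and compute and a shell command to move; the robot and the scene stay as the last step left them, time stands still between calls to the robot, and variables do not carry over. Pictures are saved under pics/ and viewed, and the job is handed in when it is done.

```bash
ls; mkdir -p pics
python3 - <<'E'
from workcell import env
import cv2
for n in("scene","top"):
    im=env.read_camera(n); cv2.imwrite(f"pics/{n}0.png",im[:,:,::-1]); print(n,env.calibration(n))
print(env.get_state())
E
```

```text
pics
scene {'fx': 519.137458141502, 'fy': 519.137458141502, 'cx': 279.1166066359269, 'cy': 210.07023388525192, 'k1': -0.0019686173455081162, 'rvec': array([ 2.00026914, -1.16879173,  0.57960165]), 'tvec': array([-0.50347739,  0.28186453,  1.01362931])}
top {'fx': 508.70389655235306, 'fy': 508.70389655235306, 'cx': 280.73298668093935, 'cy': 213.17826536921422, 'k1': -0.11057655497351435, 'rvec': array([ 2.13157964, -2.15852953,  0.13283308]), 'tvec': array([-0.27888747,  0.54583439,  1.33829778])}
{'clock': 0.1, 'joint_pos': array([ 1.13137950e+00,  3.13923030e-01,  4.51099487e-02,  1.30360606e+00,
       -1.35500567e-05,  1.43120874e+00]), 'qvel': array([ 0.00109596, -0.00128562,  0.0031833 ,  0.00035283,  0.00033896,
        0.00019096]), 'tau': array([ 3.78709447e-03, -4.81725633e+01,  2.99244243e+01,  1.27625722e-02,
       -4.20913386e-05,  1.78323476e-07]), 'tcp_pos': array([0.16961636, 0.5488757 , 0.19060649]), 'orientation': array([ 3.92042800e-04,  8.04784507e-01,  5.93566541e-01, -7.10444003e-04]), 'wrist_force': array([-1.0184377 , -0.58098372, -0.11487691]), 'ft_torque': array([ 0.03445151, -0.00621476,  0.01732868]), 'finger_gap': 0.08520766341646947}
```

View pics/scene0.png

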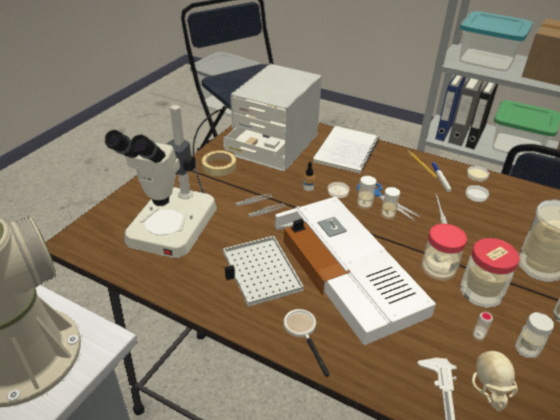

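View pics/top0.png

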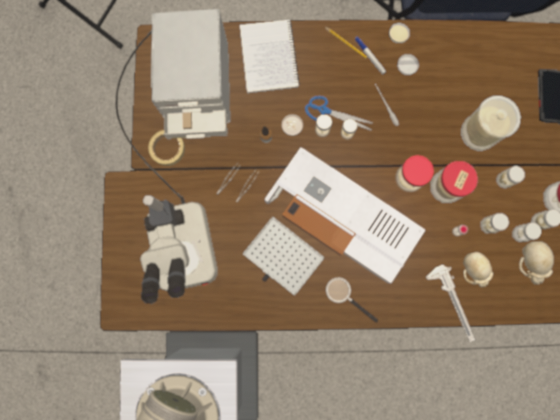

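```bash
cat > h.py <<'E'
import numpy as np, cv2
from workcell import env
def cal(n):
    c=env.calibration(n); R=cv2.Rodrigues(np.array(c["rvec"]))[0]; return c,R,np.array(c["tvec"])
def ray(n,u,v):
    c,R,t=cal(n); d=np.array([(u-c["cx"])/c["fx"],(v-c["cy"])/c["fy"]]); s=d.copy()
    for _ in range(20): s=d/(1+c["k1"]*(s@s))
    return -R.T@t, R.T@np.array([s[0],s[1],1.])
def w(n,u,v,z=0.):
    o,d=ray(n,u,v); return o+d*(z-o[2])/d[2]
def px(n,p):
    c,R,t=cal(n); q=R@np.array(p,float)+t; s=q[:2]/q[2]; s=s*(1+c["k1"]*(s@s)); return np.array([c["fx"]*s[0]+c["cx"],c["fy"]*s[1]+c["cy"]])
def tri(a,b):
    o1,d1=ray("scene",*a); o2,d2=ray("top",*b)
    A=np.stack([d1,-d2],1); k=np.linalg.lstsq(A,o2-o1,rcond=None)[0]
    p,q=o1+k[0]*d1,o2+k[1]*d2; return (p+q)/2,np.linalg.norm(p-q)
def shot(n,name): 
    im=env.read_camera(n)[:,:,::-1].copy(); cv2.imwrite(f"pics/{name}.png",im); return im
def crop(im,name,x0,y0,x1,y1,k):
    cv2.imwrite(f"pics/{name}.png",cv2.resize(im[y0:y1,x0:x1],None,fx=k,fy=k,interpolation=cv2.INTER_CUBIC))
E
python3 - <<'E'
from h import *
t=cv2.imread("pics/top0.png");s=cv2.imread("pics/scene0.png")
crop(t,"t1",200,130,440,310,3.3);crop(s,"s1",210,160,440,340,3.3)
for p in [(229,180),(248,186),(284,257),(376,84),(398,124),(175,400)]: print(p,w("top",*p))
E
```

```text
(229, 180) [ 0.64297009 -0.1413577   0.        ]
(248, 186) [ 0.62504031 -0.19470249  0.        ]
(284, 257) [ 0.4258233  -0.29284849  0.        ]
(376, 84) [ 0.92102482 -0.56564084  0.        ]
(398, 124) [ 0.79976338 -0.62334888  0.        ]
(175, 400) [0.042337   0.00584537 0.        ]
```

View pics/t1.png

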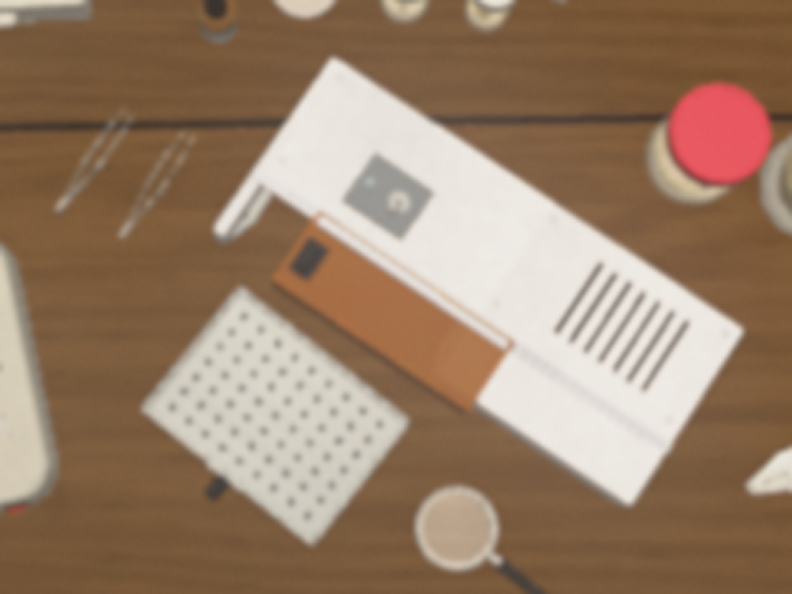

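View pics/s1.png

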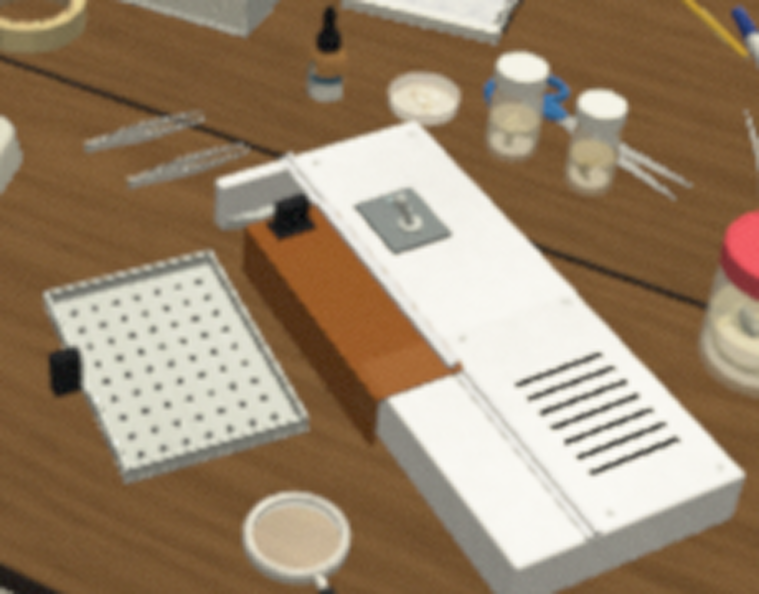

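Run:
```python
from h import *
t=cv2.imread("pics/top0.png")
hsv=cv2.cvtColor(t,cv2.COLOR_BGR2HSV)
m=((hsv[...,1]<45)&(hsv[...,2]>165)).astype(np.uint8)*255
n,l,st,c=cv2.connectedComponentsWithStats(m)
big=[i for i in range(1,n) if st[i,4]>150]
for i in big: print(i,st[i],c[i])
cv2.imwrite("pics/m.png",cv2.resize(m[130:310,200:440],None,fx=3.3,fy=3.3,interpolation=0))
ft=cv2.imread("pics/top0.png").astype(int)
f=(hsv[...,1]<85)&(hsv[...,2]>95)
cv2.imwrite("pics/mf.png",cv2.resize((f*255).astype(np.uint8)[150:220,200:280],None,fx=8,fy=8,interpolation=0))
crop(t,"tf",200,150,280,220,8)
```

```text
8 [ 151    8   70   94 6086] [185.57591193  54.61222478]
13 [ 240   14   59   78 3507] [268.20501853  55.17678928]
18 [398  55  20  19 298] [407.40604027  64.22818792]
22 [479  96  42  41 350] [505.74857143 109.92857143]
30 [ 167  108   59   30 1230] [196.90650407 122.2699187 ]
32 [332 111  35  22 306] [348.01633987 121.05882353]
33 [316 114  16  15 177] [323.6440678  121.42372881]
35 [284 116  17  19 223] [292.11659193 125.29596413]
41 [ 265  148  160  135 7588] [352.80271481 214.26858197]
44 [509 166  15  16 193] [516.0984456  173.57512953]
47 [546 183  14  43 447] [552.51454139 206.50559284]
55 [ 141  203   74   86 3362] [182.3548483  246.73289709]
58 [492 214  17  16 216] [499.75462963 221.23611111]
60 [ 244  218   79   76 3158] [283.20392654 255.61557948]
62 [525 222  16  17 207] [532.72463768 230.24637681]
75 [427 265  48  78 545] [449.71926606 291.31743119]
98 [ 119  360  118   60 4062] [177.62826194 381.77154111]
```

View pics/m.png

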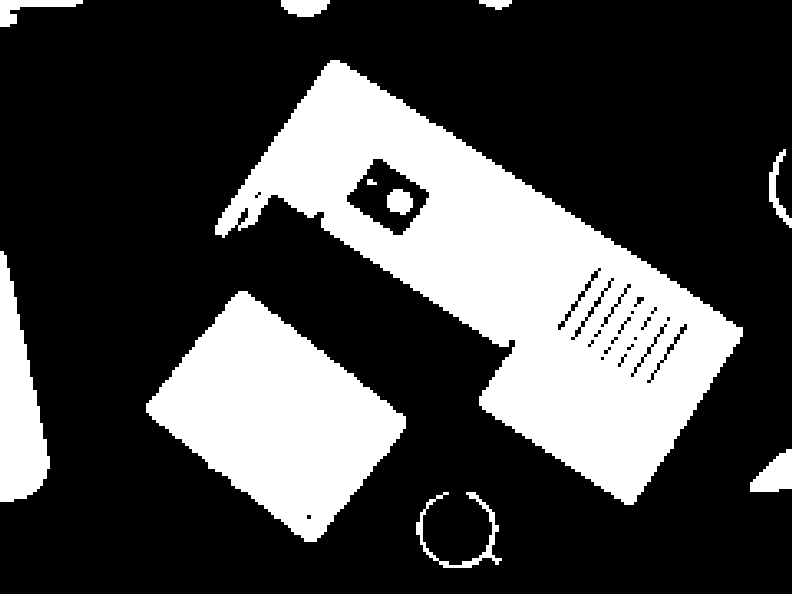

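View pics/mf.png

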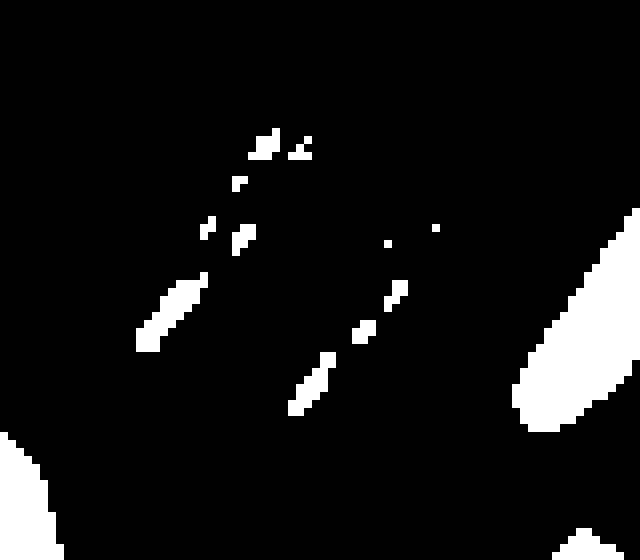

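View pics/tf.png

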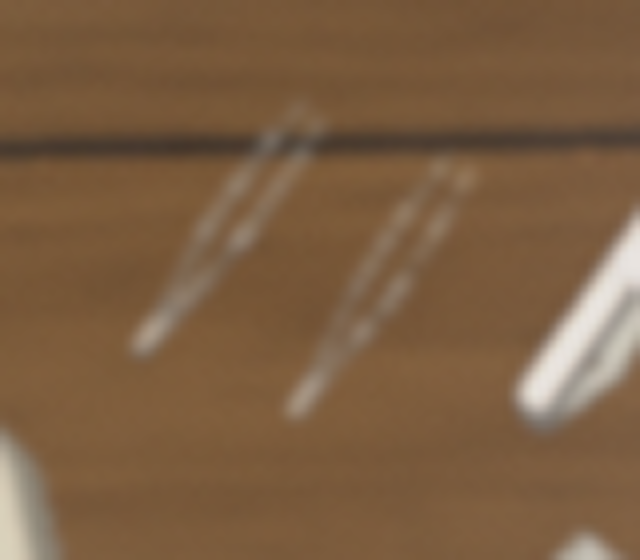

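```bash
cat > fit.py <<'E'
from h import *
def edge(m,a,b,frac=(.08,.92),win=4):
    """subpixel: points on m boundary contour near segment a-b, line fit -> (p,d)"""
    cs,_=cv2.findContours(m,cv2.RETR_EXTERNAL,cv2.CHAIN_APPROX_NONE)
    P=np.concatenate([c[:,0,:] for c in cs]).astype(float)
    a=np.array(a,float);b=np.array(b,float);d=(b-a)/np.linalg.norm(b-a);L=np.linalg.norm(b-a)
    s=(P-a)@d; n=(P-a)@np.array([-d[1],d[0]])
    Q=P[(s>frac[0]*L)&(s<frac[1]*L)&(abs(n)<win)]
    vx,vy,x,y=cv2.fitLine(Q.astype(np.float32),cv2.DIST_HUBER,0,.01,.01).ravel()
    return np.array([x,y]),np.array([vx,vy])
def inter(l1,l2):
    A=np.stack([l1[1],-l2[1]],1);k=np.linalg.solve(A,l2[0]-l1[0]);return l1[0]+k[0]*l1[1]
E
python3 - <<'E'
from fit import *
t=cv2.imread("pics/top0.png");hsv=cv2.cvtColor(t,cv2.COLOR_BGR2HSV)
m=((hsv[...,1]<45)&(hsv[...,2]>165)).astype(np.uint8)*255
n,l,st,c=cv2.connectedComponentsWithStats(m)
S=(l==41).astype(np.uint8);T=(l==60).astype(np.uint8)
f=lambda x,y:(x/3.3+200,y/3.3+130)
tl,tr,br,fr=f(334,58),f(743,332),f(632,505),f(480,403); lt=f(216,232)
back=edge(S,tl,tr);right=edge(S,tr,br);front=edge(S,br,fr);left=edge(S,lt,tl,(.2,.92))
cor=[inter(left,back),inter(back,right),inter(right,front),inter(front,left)]
W=[w("top",*p,.043) for p in cor]
for a,b in zip(cor,W): print(a,b)
for i in range(4): print(np.linalg.norm(W[i]-W[(i+1)%4]))
tc=[f(240,290),f(407,421),f(311,543),f(146,409)]
E=[edge(T,tc[i],tc[(i+1)%4]) for i in range(4)]
TC=[inter(E[i-1],E[i]) for i in range(4)]
TW=[w("top",*p,.014) for p in TC]
print("tray");
for a,b in zip(TC,TW): print(a,b)
for i in range(4): print(np.linalg.norm(TW[i]-TW[(i+1)%4]))
print(np.mean(TW,0))
g=lambda x,y:(x/8+199.5,y/8+149.5)
for a,b in [((138,352),(312,110)),((293,417),(456,165))]:
    A,B=w("top",*g(*a),.005),w("top",*g(*b),.005);print("forceps",A,B,(A+B)/2,np.linalg.norm(A-B),np.degrees(np.arctan2(*(B-A)[1::-1])))
E
```

```text
[300.31357 146.85522] [ 0.72379417 -0.34156289  0.043     ]
[424.89255 229.23903] [ 0.4924455  -0.67277529  0.043     ]
[390.81708 282.8641 ] [ 0.3511295  -0.57505325  0.043     ]
[264.21866 198.54251] [ 0.58168021 -0.24173169  0.043     ]
0.4040097297037907
0.1718132993163502
0.40528618734264577
0.17367396126375434
tray
[272.42264 216.97069] [ 0.53502873 -0.26257676  0.014     ]
[323.46698 257.26776] [ 0.42298381 -0.39994881  0.014     ]
[293.86252 294.4572 ] [ 0.32401933 -0.31822667  0.014     ]
[243.05501 253.5999 ] [ 0.43565783 -0.18172445  0.014     ]
0.17727138333694045
0.12834514067784503
0.17634060498203116
0.128108045341539
[ 0.42942242 -0.29061917  0.014     ]
forceps [ 0.60416279 -0.10780549  0.005     ] [ 0.68945905 -0.16849355  0.005     ] [ 0.64681092 -0.13814952  0.005     ] 0.10468281739958032 -35.43174587998335
forceps [ 0.58046843 -0.16196516  0.005     ] [ 0.66891764 -0.21899206  0.005     ] [ 0.62469303 -0.19047861  0.005     ] 0.10523939384588007 -32.811566401963816
```

Run:
```python
from h import *
t=cv2.imread("pics/top0.png");s=cv2.imread("pics/scene0.png")
crop(t,"tm",100,150,260,310,4.5);crop(s,"sm",90,90,260,270,3.3)
print(tri((118,135),(150,285)),tri((147,147),(177,285)),tri((175,108),(149,200)))
# checks of scene view
O=np.array([.5163,-.3347,0]);y=np.radians(-34.85);X=np.array([np.cos(y),np.sin(y),0]);Y=np.array([-np.sin(y),np.cos(y),0]);Z=np.array([0,0,1])
S=lambda a,b,c:O+X*a/1e3+Y*b/1e3+Z*c/1e3
for nme,p in dict(fl=(0,114,43),fr=(0,-292,43),br=(173,-292,43),bl=(173,114,43),tog=(93,0,75),frb=(0,-292,0)).items(): print(nme,px("scene",S(*p)),px("top",S(*p)))
```

```text
(array([ 0.35078815, -0.00565371,  0.31529581]), np.float64(0.007313493223615176)) (array([ 0.3547457 , -0.06693933,  0.30458847]), np.float64(0.0059893222099107486)) (array([0.54115138, 0.0054947 , 0.28730559]), np.float64(0.0008901940373921255))
fl [274.95367966 213.56540464] [264.00221763 198.63228311]
fr [365.43549298 332.58404835] [390.56773925 283.50960669]
br [435.35769524 303.47947914] [425.06177453 229.61808905]
bl [334.46026543 195.8560191 ] [299.74641314 146.99704791]
tog [331.37537846 220.18327456] [319.04082353 191.7055536 ]
frb [362.84183905 346.07920315] [387.4167825  283.49396361]
```

View pics/tm.png

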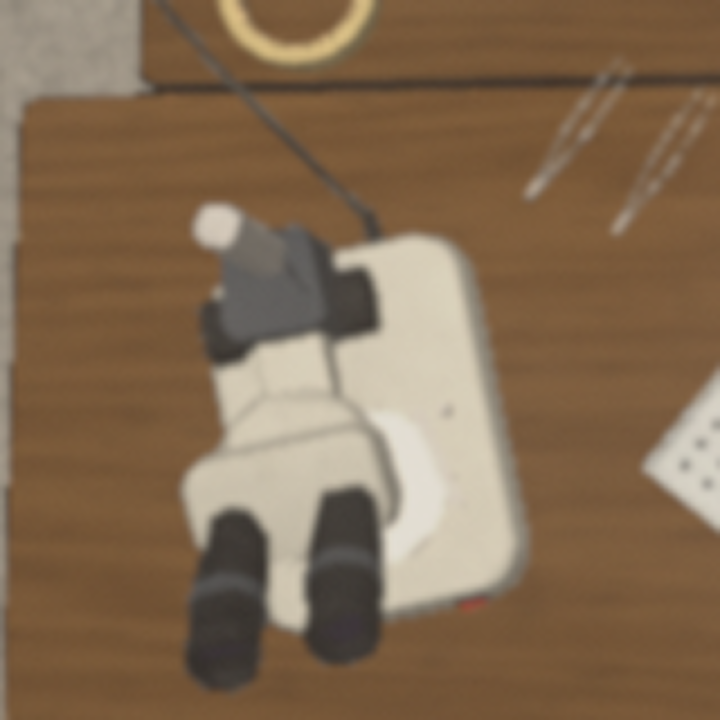

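View pics/sm.png

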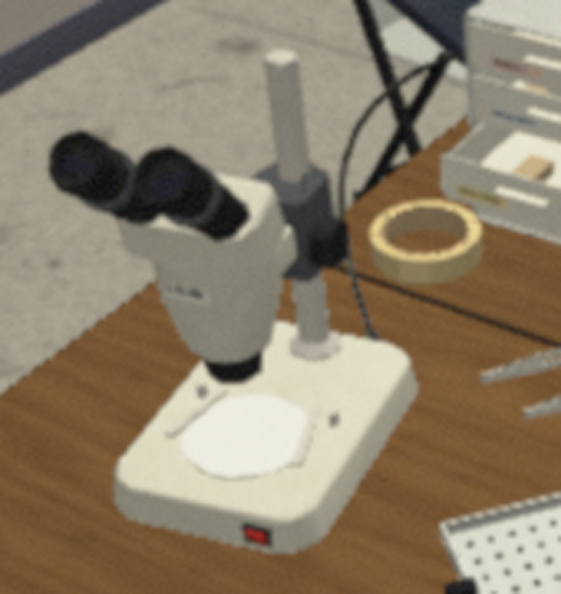

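```bash
python3 -m inch '[[0,0,0.44,0,0,-0.84,0],[0,0,0.44,0,0,-0.84,0],[0,0,0.44,0,0,-0.84,0],[0,0,0.44,0,0,-0.84,0],[0,0,0.44,0,0,-0.84,0],[0,0,0,0,0,0,0]]' 40
cat > rel.py <<'E'
import sys
from h import *
from scipy.spatial.transform import Rotation as Ro
def rel(tx,ty,tz,yaw=None):
    s=env.get_state();q=s["orientation"];R=Ro.from_quat([q[1],q[2],q[3],q[0]]).as_matrix()
    d=R.T@(np.array([tx,ty,tz])-s["tcp_pos"])
    print("tcp",s["tcp_pos"].round(4),"jawyaw",np.degrees(np.arctan2(R[1,0],R[0,0])).round(2),"tilt",R[:,2].round(3),"j",s["joint_pos"].round(3),"gap",s["finger_gap"].round(4),"F",s["wrist_force"].round(1),"t",s["clock"])
    print("shift (tool, units of .05):",(d/.05).round(3))
    if yaw is not None:
        e=(np.degrees(np.arctan2(R[1,0],R[0,0]))-yaw+90)%180-90; print("turn z units:",(e/8).round(3))
if __name__=="__main__": rel(*map(float,sys.argv[1:]))
E
python3 rel.py 0.647 -0.138 0.40 55
```

```text
clock: 0.7
tcp_pos: [0.1705, 0.5507, 0.4077]
orientation: [-0.003, 0.886, 0.463, 0.004]
wrist_force: [0.8, 0.5, 0.8]
finger_gap: 0.0852Traceback (most recent call last):
  File "rel.py", line 11, in <module>
    if __name__=="__main__": rel(*map(float,sys.argv[1:]))
                             ~~~^^^^^^^^^^^^^^^^^^^^^^^^^^
  File "rel.py", line 7, in rel
    print("tcp",s["tcp_pos"].round(4),"jawyaw",np.degrees(np.arctan2(R[1,0],R[0,0])).round(2),"tilt",R[:,2].round(3),"j",s["joint_pos"].round(3),"gap",s["finger_gap"].round(4),"F",s["wrist_force"].round(1),"t",s["clock"])
                                                                                                                                                       ^^^^^^^^^^^^^^^^^^^^^
AttributeError: 'float' object has no attribute 'round'
```

```bash
sed -i 's/s\["finger_gap"\].round(4)/round(s["finger_gap"],4)/' rel.py
python3 rel.py 0.647 -0.138 0.40 55; python3 -c "
from h import *
shot('scene','s2')"
```

```text
tcp [0.1705 0.5507 0.4077] jawyaw 55.15 tilt [ 0.005  0.01  -1.   ] j [ 1.131  0.376  0.673  1.857 -0.     1.74 ] gap 0.0852 F [0.8 0.5 0.8] t 0.7
shift (tool, units of .05): [-5.86  15.692  0.067]
turn z units: 0.019
```

View pics/s2.png

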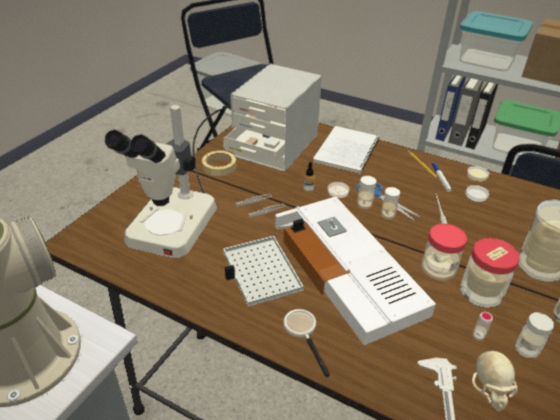

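```bash
python3 -m inch '[[0,0,0,-0.33,0.87,0,0],[0,0,0,-0.33,0.87,0,0],[0,0,0,-0.33,0.87,0,0],[0,0,0,-0.33,0.87,0,0],[0,0,0,-0.33,0.87,0,0],[0,0,0,-0.33,0.87,0,0],[0,0,0,-0.33,0.87,0,0],[0,0,0,-0.33,0.87,0,0],[0,0,0,-0.33,0.87,0,0],[0,0,0,-0.33,0.87,0,0],[0,0,0,-0.33,0.87,0,0],[0,0,0,-0.33,0.87,0,0]]' && python3 -m inch '[[0,0,0,-0.33,0.87,0,0.3],[0,0,0,-0.33,0.87,0,0.4],[0,0,0,-0.33,0.87,0,0.55],[0,0,0,-0.33,0.87,0,0.55],[0,0,0,-0.33,0.87,0,0.55],[0,0,0,-0.33,0.87,0,0.55],[0,0,0,0,0,0,0.55],[0,0,0,0,0,0,0.55]]'; python3 rel.py 0.647 -0.138 0.10 54.6;  python3 -c "
from h import *
shot('scene','s3');shot('top','t3')"
```

```text
clock: 1.95
tcp_pos: [0.4858, 0.0872, 0.3997]
orientation: [-0.001, 0.886, 0.464, -0.001]
wrist_force: [0.1, 1.3, 0.2]
finger_gap: 0.0856
clock: 2.75
tcp_pos: [0.6426, -0.1392, 0.3968]
orientation: [-0.003, 0.887, 0.463, -0.002]
wrist_force: [-0.4, 0.1, 1.2]
finger_gap: 0.0385
tcp [ 0.6426 -0.1392  0.3968] jawyaw 55.13 tilt [-0.007  0.003 -1.   ] j [-0.335  0.65   1.109  2.037  0.     0.273] gap 0.0385 F [-0.4  0.1  1.2] t 2.75
shift (tool, units of .05): [0.079 0.1   5.935]
turn z units: 0.066
```

View pics/s3.png

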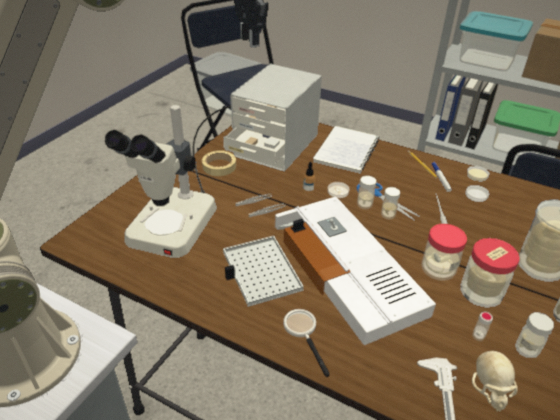

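View pics/t3.png

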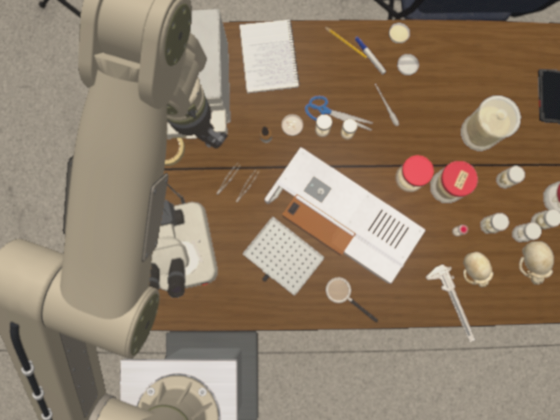

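Run:
```python
from h import *
d=np.array([np.cos(-.335),np.sin(-.335),0])
for r,pts in ((.318,[(140,320),(20,280),(80,300)]),(.318+.372*np.cos(.459),[(177,38),(90,50),(135,40)])):
  for p in pts:
    o,v=ray("top",*p);k=(r-o@d)/(v@d);print(r,p,o+k*v)
```

```text
0.318 (140, 320) [ 0.30468005 -0.09203119  0.67405995]
0.318 (20, 280) [0.36079813 0.06917155 0.71236068]
0.318 (80, 300) [ 0.33319885 -0.01010914  0.69083893]
0.6514965110820111 (177, 38) [ 0.62647137 -0.1820441   0.87208802]
0.6514965110820111 (90, 50) [ 0.67966005 -0.02925626  0.74421484]
0.6514965110820111 (135, 40) [ 0.64782751 -0.12069724  0.82963491]
```

```bash
python3 -m inch '[[0,0,0.07,0.08,0.1,0.9,0.55],[0,0,0,0,0,1,0.55],[0,0,0,0,0,1,0.55],[0,0,0,0,0,1,0.55],[0,0,0,0,0,1,0.55],[0,0,0,0,0,1,0.55],[0,0,0,0,0,0.4,0.55],[0,0,0,0,0,0,0.55],[0,0,0,0,0,0,0.55]]'; python3 rel.py 0.647 -0.138 0.04 54.6;  python3 -c "
from h import *
a=shot('scene','s4');b=shot('top','t4');crop(a,'s4c',210,120,350,230,5.5);crop(b,'t4c',190,110,320,220,5.5)
for n in('scene','top'):
  for z in (.0,.08):print(n,z,px(n,[.647,-.138,z]))"
```

```text
clock: 3.75
tcp_pos: [0.6476, -0.1364, 0.0976]
orientation: [0.001, 0.888, 0.46, 0.001]
wrist_force: [0.1, -0.4, -0.1]
finger_gap: 0.0384
tcp [ 0.6476 -0.1364  0.0976] jawyaw 54.83 tilt [ 0.002 -0.001 -1.   ] j [-0.329  0.517  0.123  1.175  0.     0.285] gap 0.0384 F [ 0.1 -0.4 -0.1] t 3.75
shift (tool, units of .05): [-0.034  0.007  1.151]
turn z units: 0.029
scene 0.0 [253.42027769 200.52123041]
scene 0.08 [252.98081573 176.33942728]
top 0.0 [227.81262661 178.60956016]
top 0.08 [224.31392914 172.49181836]
```

View pics/s4c.png

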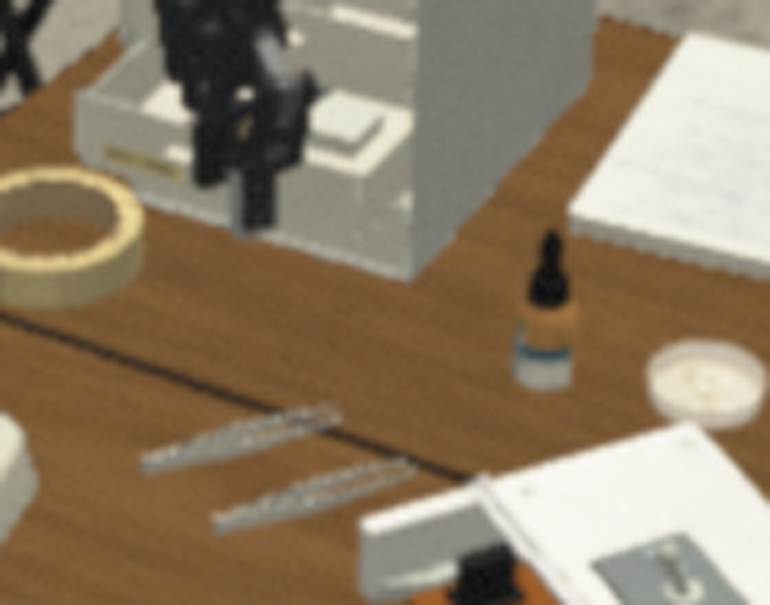

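View pics/t4.png

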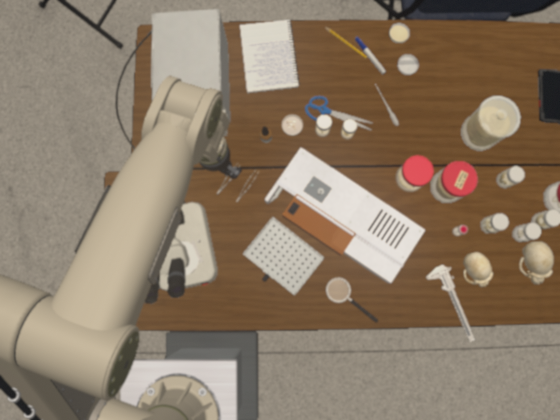

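```bash
python3 -m inch '[[0,0,0.03,-0.04,0,0.8,0.55],[0,0,0,0,0,0.6,0.55],[0,0,0,0,0,0.3,0.55],[0,0,0,0,0,0.15,0.55],[0,0,0,0,0,0,0.55],[0,0,0,0,0,0,0.7],[0,0,0,0,0,0,0.85],[0,0,0,0,0,0,0.95],[0,0,0,0,0,0,0.95],[0,0,0,0,0,0,0.95]]' 40; python3 rel.py 0.647 -0.138 0.10 54.6
```

```text
clock: 4.85
tcp_pos: [0.6471, -0.1394, 0.0029]
orientation: [0.0, 0.889, 0.458, 0.0]
wrist_force: [-0.3, -0.4, -0.2]
finger_gap: 0.0043
tcp [ 0.6471 -0.1394  0.0029] jawyaw 54.5 tilt [ 0.001 -0.    -1.   ] j [-0.333  0.584 -0.008  0.979  0.     0.286] gap 0.0043 F [-0.3 -0.4 -0.2] t 4.85
shift (tool, units of .05): [ 0.022 -0.017 -1.942]
turn z units: -0.012
```

```bash
python3 -c "
from h import *
a=shot('scene','s5');b=shot('top','t5');crop(a,'s5c',210,150,310,230,7);crop(b,'t5c',200,140,280,210,8)"
```

```text
(no output)
```

View pics/s5c.png

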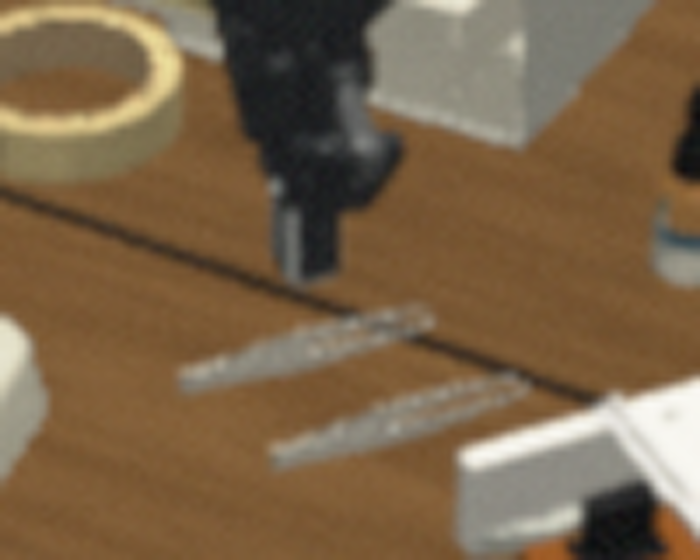

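View pics/t5c.png

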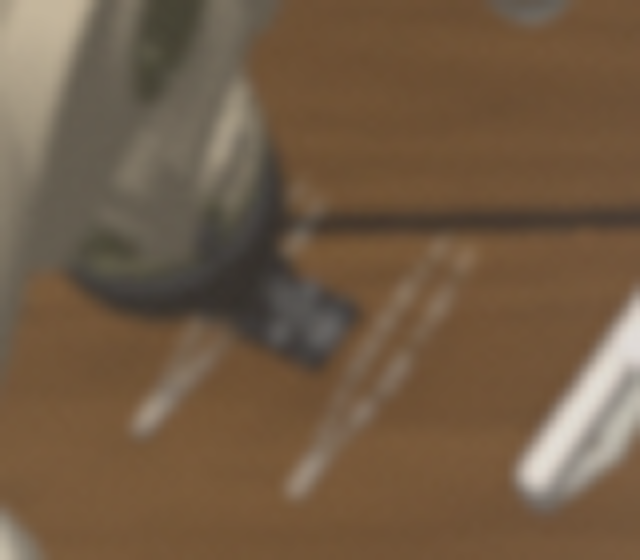

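View pics/t4c.png

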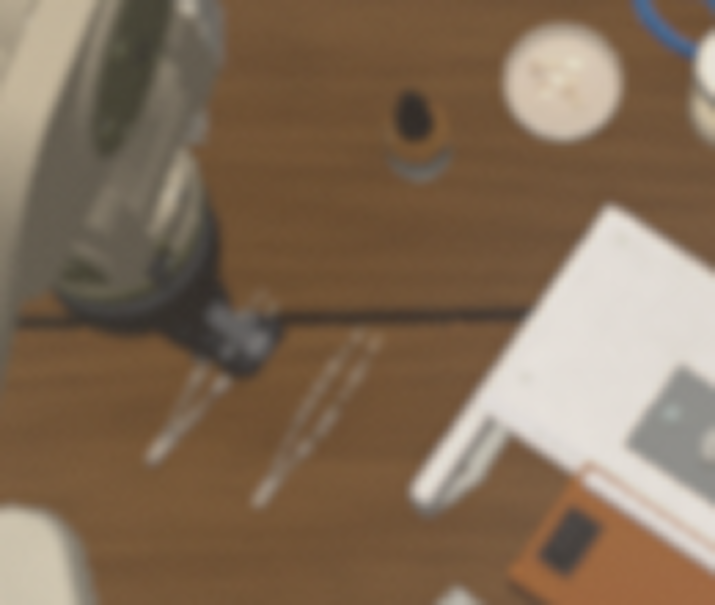

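```bash
python3 -c "
from h import *
print(w('scene',254.5,190,0.003), w('scene',252.2,157,.0976))
for z in (0,.03,.06,.1): print(z,px('scene',[.6471,-.1394,z]),px('top',[.6471,-.1394,z]))
o,d=ray('scene',254.5,190);print(o,d/np.linalg.norm(d))
"
```

```text
[ 0.6859201  -0.11801788  0.003     ] [ 0.70181901 -0.10266715  0.0976    ]
0 [253.88209136 200.66097552] [228.30999739 178.56677823]
0.03 [253.72720208 191.79672102] [227.054492   176.35242205]
0.06 [253.56808425 182.68875223] [225.7449854  174.04247569]
0.1 [253.34904565 170.1480467 ] [223.90882169 170.80291698]
[-0.29910354 -0.72437168  0.86383112] [ 0.68316072  0.42053518 -0.5970273 ]
```

```bash
python3 -c "
from h import *
print(tri((265,173),(243,181)),tri((265,173),(241,184)))
b=cv2.imread('pics/t5.png');a=cv2.imread('pics/s5.png')
b=cv2.convertScaleAbs(b,alpha=2.2,beta=10);a=cv2.convertScaleAbs(a,alpha=2.5,beta=15)
crop(b,'t5d',205,160,255,200,14);crop(a,'s5d',225,120,285,205,9)
"
```

```text
(array([ 0.61359482, -0.1927111 ,  0.12979217]), np.float64(0.0017952244649425385)) (array([ 0.60746969, -0.19145707,  0.13289362]), np.float64(0.010123652346828365))
```

View pics/t5d.png

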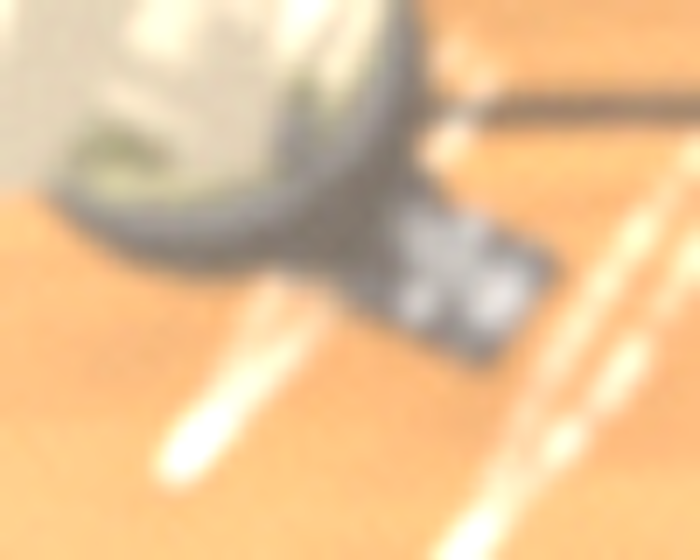

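View pics/s5d.png

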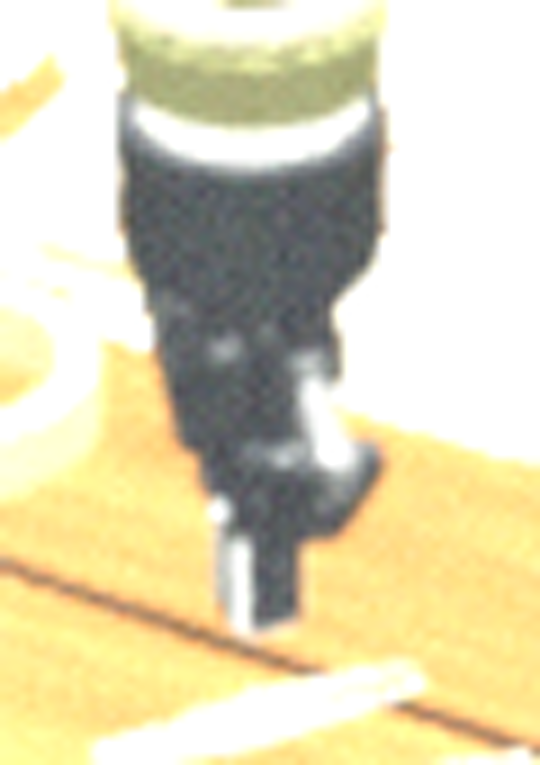

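```bash
python3 -c "
from h import *
print(tri((183/7+209.5,384/7+149.5),(138/8+199.5,352/8+149.5)))
print(tri((425/7+209.5,315/7+149.5),(312/8+199.5,110/8+149.5)))
print(tri((275/7+209.5,462/7+149.5),(293/8+199.5,417/8+149.5)))
"; python3 rel.py 0.647 -0.138 0.0
```

```text
(array([ 0.60456463, -0.10790737,  0.00375892]), np.float64(0.0006571656627240646))
(array([ 0.68909857, -0.16753857,  0.00421584]), np.float64(0.0020718081866222676))
(array([ 0.5810589 , -0.16273894,  0.00457916]), np.float64(0.0019379365988788145))
tcp [ 0.6469 -0.1393  0.0026] jawyaw 54.5 tilt [ 0.  0. -1.] j [-0.333  0.584 -0.008  0.978  0.     0.286] gap 0.0038 F [-1.   0.2  0.1] t 4.95
shift (tool, units of .05): [ 0.022 -0.014  0.052]
```

```bash
python3 -m inch '[[0,0,0,0,0,0,0.55],[0,0,0,0,0,0,0.55],[0,0,0,0,0,0,0.55],[0,0,0,0,0,0.1,0.55],[0,0,0,0,0,0,0.55]]'; python3 -m inch '[[0,0,0,0,0,0.1,0.55],[0,0,0,0,0,0,0.55]]'; python3 -c "
from h import *
a=shot('scene','s6');b=shot('top','t6');crop(a,'s6c',210,150,310,230,7)"
```

```text
clock: 5.45
tcp_pos: [0.6463, -0.1391, -0.0034]
orientation: [-0.0, 0.889, 0.458, -0.0]
wrist_force: [0.5, -0.2, -0.5]
finger_gap: 0.0384
clock: 5.65
tcp_pos: [0.6463, -0.1391, -0.0085]
orientation: [-0.001, 0.889, 0.458, -0.0]
wrist_force: [0.3, 0.1, -0.1]
finger_gap: 0.0382
```

View pics/s6c.png

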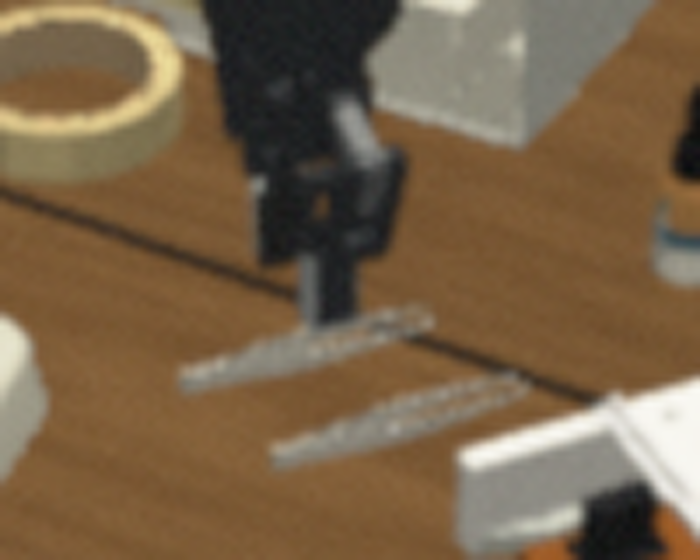

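```bash
python3 -c "
from h import *
b=cv2.imread('pics/t6.png');a=cv2.imread('pics/s6.png')
b=cv2.convertScaleAbs(b,alpha=2.2,beta=10);a=cv2.convertScaleAbs(a,alpha=2.5,beta=15)
crop(b,'t6d',205,155,255,205,14);crop(a,'s6d',225,130,285,205,10)
print(-cal('top')[1].T@cal('top')[2])
"
```

```text
[ 0.35575989 -0.30164823  1.39613667]
```

View pics/t6d.png

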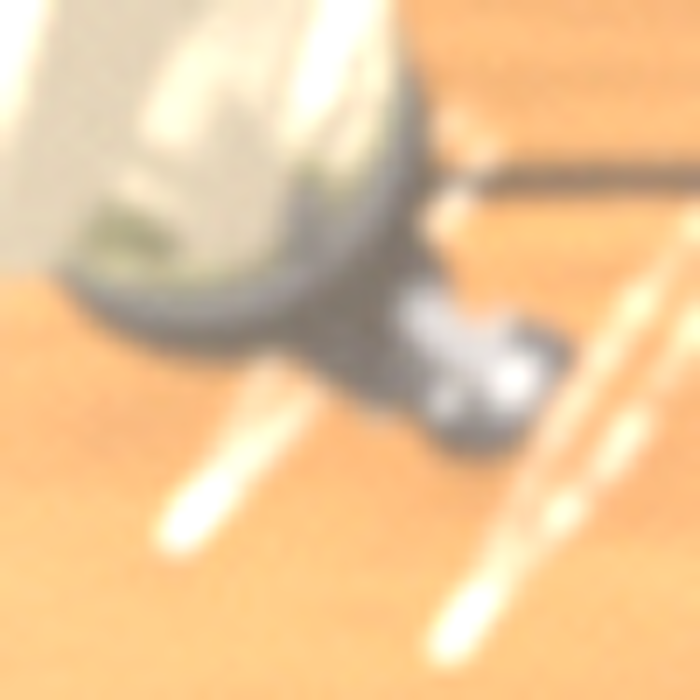

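View pics/s6d.png

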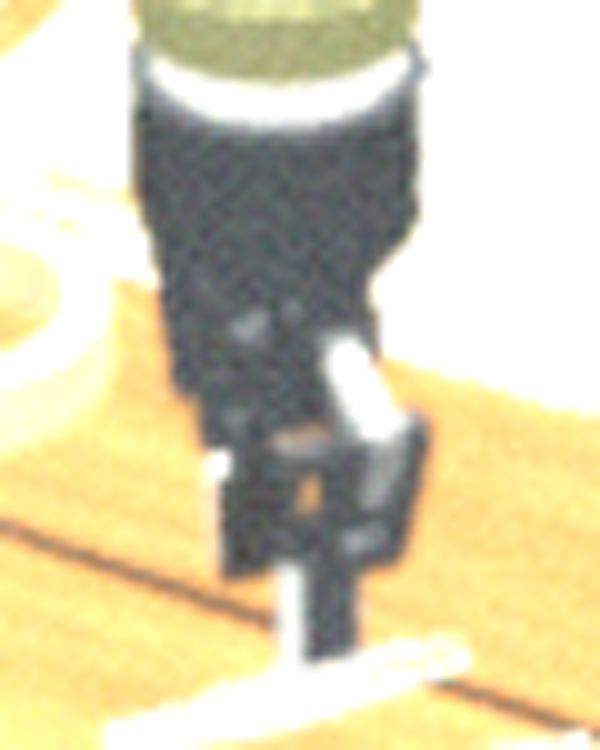

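```bash
python3 -c "
from h import *
j=np.array([np.cos(np.radians(54.5)),np.sin(np.radians(54.5)),0]);c=np.array([.6463,-.1391,0])
for s in (-.026,.026):
  for z in (0,.02,.03): print(s,z,px('scene',c+j*s+[0,0,z]),px('top',c+j*s+[0,0,z]))
f=np.array([np.sin(np.radians(54.5)),-np.cos(np.radians(54.5)),0])
"
```

```text
-0.026 0 [257.49555819 206.22219452] [235.71729099 184.01964633]
-0.026 0.02 [257.42432488 200.31051423] [234.98784636 182.62679543]
-0.026 0.03 [257.38822283 197.31404125] [234.61541357 181.91560026]
0.026 0 [249.87161981 195.48337255] [220.72269924 173.70070785]
0.026 0.02 [249.73447902 189.62825553] [219.78785915 172.17027833]
0.026 0.03 [249.66499603 186.66149852] [219.31063545 171.3889503 ]
```

```bash
python3 -m inch '[[0,0,0,0,0,0.1,0.55],[0,0,0,0,0,0.1,0.55],[0,0,0,0,0,0,0.55]]'; python3 -m inch '[[0,0,0,0,0,0.1,0.55],[0,0,0,0,0,0,0.55]]'; python3 -c "
from h import *
a=shot('scene','s7');b=shot('top','t7');crop(a,'s7c',210,150,310,230,7)"
```

```text
clock: 6.05
tcp_pos: [0.6461, -0.139, -0.0186]
orientation: [-0.001, 0.889, 0.458, -0.001]
wrist_force: [-0.4, 0.4, 0.4]
finger_gap: 0.0382
clock: 6.25
tcp_pos: [0.6464, -0.1391, -0.0233]
orientation: [-0.0, 0.889, 0.458, -0.0]
wrist_force: [-0.3, 0.8, -0.8]
finger_gap: 0.0381
```

View pics/s7c.png

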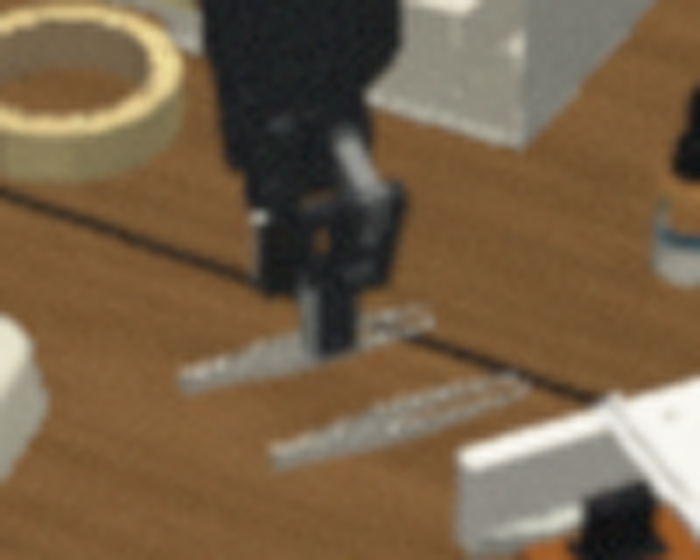

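```bash
python3 -m inch '[[0,0,0,0,0,0.1,0.55],[0,0,0,0,0,0.08,0.55],[0,0,0,0,0,0,0.55],[0,0,0,0,0,0,0.7],[0,0,0,0,0,0,0.85],[0,0,0,0,0,0,0.95],[0,0,0,0,0,0,0.95],[0,0,0,0,0,0,0.95]]'; python3 -c "
from h import *
a=shot('scene','s8');b=shot('top','t8');crop(a,'s8c',210,150,310,230,7)"
```

```text
clock: 7.15
tcp_pos: [0.6471, -0.1394, -0.0313]
orientation: [0.0, 0.889, 0.458, 0.0]
wrist_force: [0.3, -0.2, 0.9]
finger_gap: 0.0088
```

View pics/s8c.png

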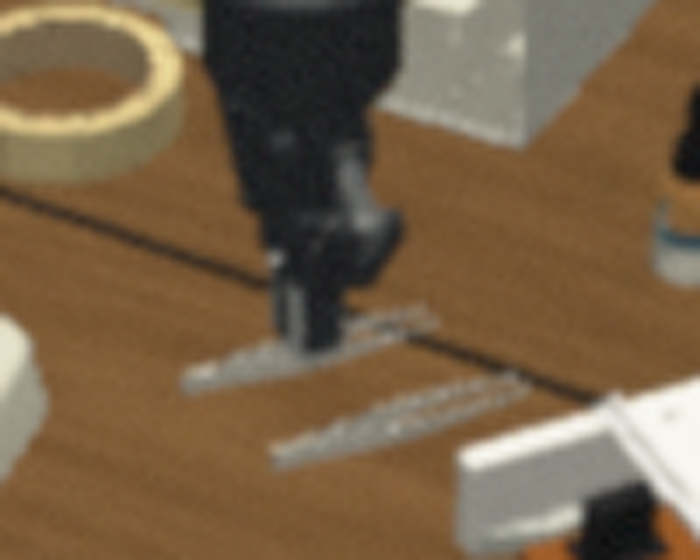

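```bash
python3 -m inch '[[0,0,0,0,0,0,0.75],[0,0,0,0,0,0,0.75],[0,0,0,0,0,0.06,0.75],[0,0,0,0,0,0,0.75],[0,0,0,0,0,0,0.9],[0,0,0,0,0,0,1],[0,0,0,0,0,0,1],[0,0,0,0,0,0,1]]' 45; python3 rel.py .647 -.138 0.05; python3 -m inch '[[0,0,0,0,0,-0.2,1],[0,0,0,0,0,-0.6,1],[0,0,0,0,0,-0.6,1],[0,0,0,0,0,0,1],[0,0,0,0,0,0,1]]'; python3 -c "
from h import *
a=shot('scene','s9');b=shot('top','t9');crop(a,'s9c',210,120,310,230,6);crop(b,'t9c',200,140,280,210,8)"
```

```text
clock: 8.05
tcp_pos: [0.6468, -0.1393, -0.0346]
orientation: [-0.0, 0.889, 0.458, 0.0]
wrist_force: [-0.2, -0.6, 0.6]
finger_gap: 0.0108
tcp [ 0.6468 -0.1393 -0.0346] jawyaw 54.5 tilt [-0.  0. -1.] j [-0.333  0.619 -0.048  0.904  0.     0.286] gap 0.0108 F [-0.2 -0.6  0.6] t 8.05
shift (tool, units of .05): [ 0.023 -0.013 -1.691]
clock: 8.55
tcp_pos: [0.6479, -0.1396, 0.0371]
orientation: [0.001, 0.889, 0.458, 0.001]
wrist_force: [-0.2, -0.0, -0.8]
finger_gap: 0.0111
```

View pics/s9c.png

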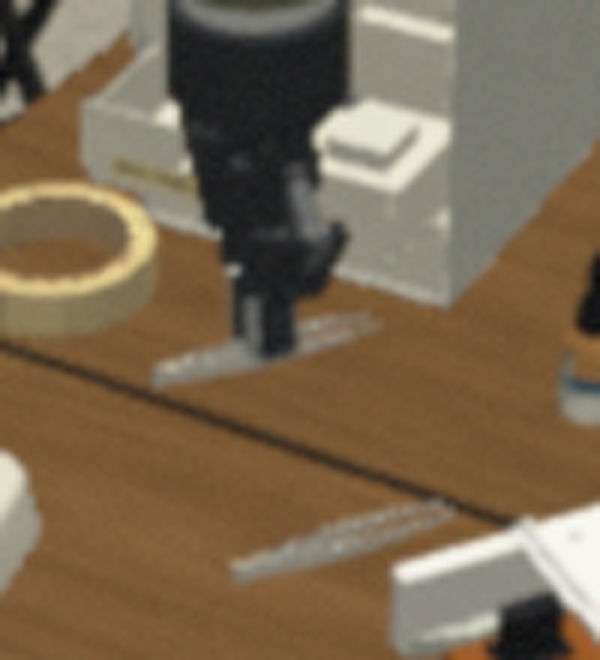

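View pics/t9c.png

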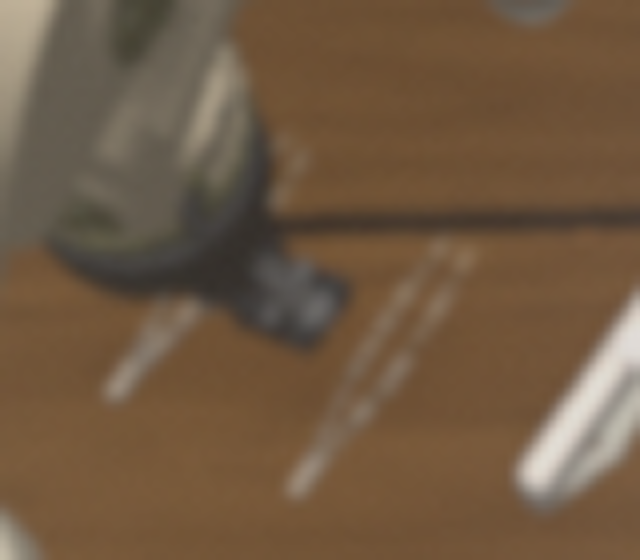

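```bash
python3 -m inch '[[0,0,0,0,0,-0.5,1],[0,0,0.23,0,0,-0.5,1],[0,0,0.23,0,0,0,1],[0,0,0,0,0,0,1]]'; python3 rel.py .4578 -.2557 .08 50.8
```

```text
clock: 9.05
tcp_pos: [0.6466, -0.1392, 0.085]
orientation: [-0.0, 0.903, 0.429, -0.0]
wrist_force: [-0.3, 0.3, -1.0]
finger_gap: 0.011
tcp [ 0.6466 -0.1392  0.085 ] jawyaw 50.82 tilt [-0.001  0.    -1.   ] j [-0.333  0.526  0.106  1.152  0.     0.35 ] gap 0.011 F [-0.3  0.3 -1. ] t 9.05
shift (tool, units of .05): [-4.192 -1.455  0.102]
turn z units: 0.002
```

```bash
python3 -m inch '[[0,0,0,-0.5,-0.17,0,1],[0,0,0,-0.75,-0.26,0,1],[0,0,0,-0.75,-0.26,0,1],[0,0,0,-0.75,-0.26,0,1],[0,0,0,-0.75,-0.26,0,1],[0,0,0,-0.5,-0.17,0,1],[0,0,0,-0.2,-0.07,0,1],[0,0,0,0,0,0,1],[0,0,0,0,0,0,1]]'; python3 rel.py .4578 -.2557 .08 50.8;python3 -c "
from h import *
a=shot('scene','s10');b=shot('top','t10');crop(a,'s10c',200,150,330,310,4);crop(b,'t10c',200,140,360,310,4.5)"
```

```text
clock: 9.95
tcp_pos: [0.4584, -0.2559, 0.0849]
orientation: [-0.0, 0.903, 0.429, 0.0]
wrist_force: [0.1, 0.4, 0.3]
finger_gap: 0.0111
tcp [ 0.4584 -0.2559  0.0849] jawyaw 50.84 tilt [-0.     0.001 -1.   ] j [-6.630e-01  2.750e-01 -2.750e-01  1.021e+00  1.000e-03  2.100e-02] gap 0.0111 F [0.1 0.4 0.3] t 9.95
shift (tool, units of .05): [-0.004 -0.012  0.099]
turn z units: 0.005
```

View pics/s10c.png

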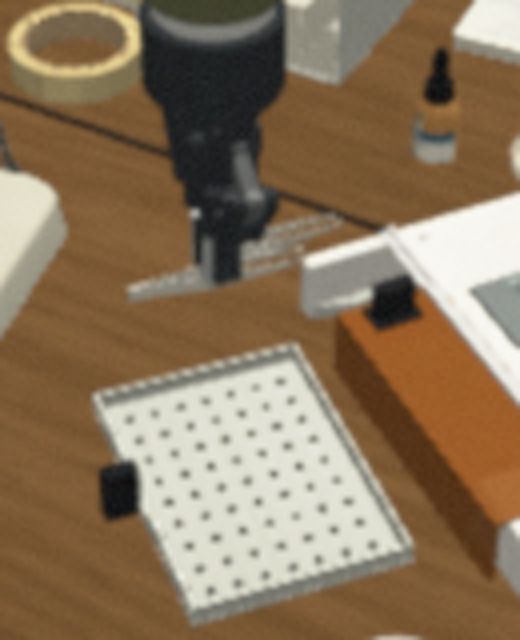

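View pics/t10c.png

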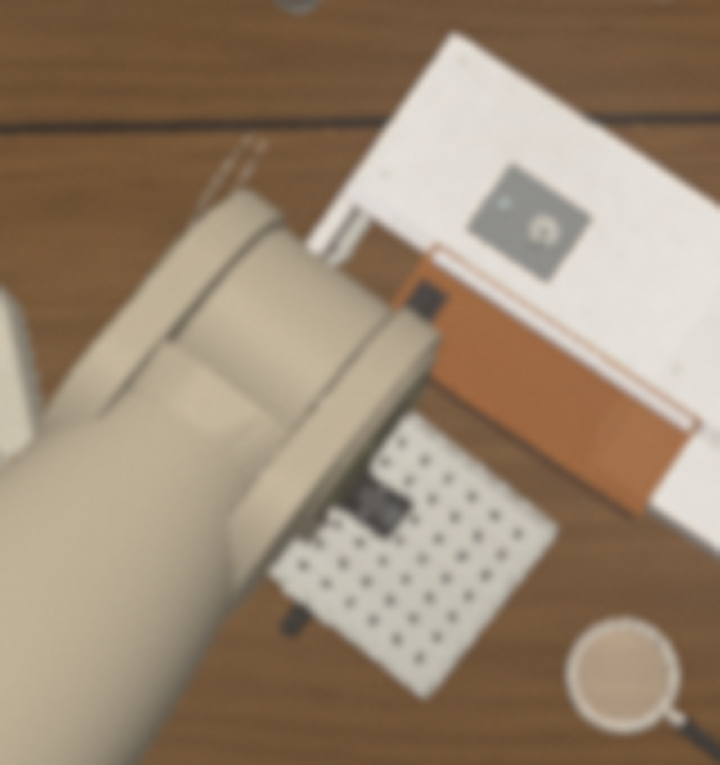

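```bash
python3 -c "
from h import *
for z in (.09,.105,.1245): print(px('scene',[.4174,-.2224,z]), px('scene',[.4994,-.2894,z]))
O=w('scene',232.2,222.8,.1245);print(O)"
```

```text
[232.02445613 234.77309965] [276.02948977 223.93915524]
[231.75260528 229.71497418] [276.11473221 218.93000481]
[231.39251629 223.01454758] [276.22759618 212.29780939]
[ 0.41889917 -0.22353482  0.1245    ]
```

```bash
python3 -m inch '[[0,0,0,0,0,0.6,1],[0,0,0,0,0,0.6,1],[0,0,0,0,0,0.6,1],[0,0,0,0,0,0.3,1],[0,0,0,0,0,0.16,1],[0,0,0,0,0,0,1],[0,0,0,0,0,0,1]]'; python3 rel.py .4578 -.2557 -.032 50.8
```

```text
clock: 10.75
tcp_pos: [0.459, -0.2564, -0.0269]
orientation: [0.0, 0.903, 0.43, 0.0]
wrist_force: [0.3, 0.2, -0.1]
finger_gap: 0.011
tcp [ 0.459  -0.2564 -0.0269] jawyaw 50.87 tilt [ 0.001 -0.    -1.   ] j [-0.662  0.39  -0.423  0.757  0.     0.021] gap 0.011 F [ 0.3  0.2 -0.1] t 10.75
shift (tool, units of .05): [-0.004 -0.027  0.101]
turn z units: 0.009
```

```bash
python3 -m inch '[[0,0,0,0,0,0.08,1],[0,0,0,0,0,0,1],[0,0,0,0,0,0,1]]'; python3 -c "
from h import *
a=shot('scene','s11');crop(a,'s11c',200,190,330,310,5)"
```

```text
clock: 11.05
tcp_pos: [0.4583, -0.2565, -0.031]
orientation: [0.0, 0.903, 0.429, 0.0]
wrist_force: [0.4, 0.3, 0.6]
finger_gap: 0.011
```

View pics/s11c.png

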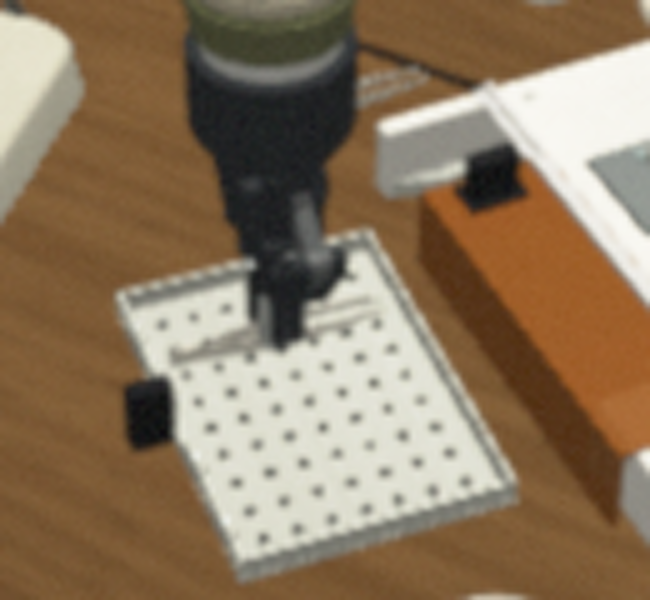

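```bash
python3 -m inch '[[0,0,0,0,0,0,0.9],[0,0,0,0,0,0,0.75],[0,0,0,0,0,0,0.65],[0,0,0,0,0,0,0.65],[0,0,0,0,0,-0.2,0.65],[0,0,0,0,0,-0.6,0.65],[0,0,0,0,0,-0.8,0.65],[0,0,0,0,0,-0.8,0.55],[0,0,0,0,0,-0.3,0.55],[0,0,0,0,0,0,0.55]]'; python3 rel.py .6247 -.1905 .08 57.2
```

```text
clock: 12.1
tcp_pos: [0.46, -0.2578, 0.1073]
orientation: [0.003, 0.903, 0.429, 0.002]
wrist_force: [0.1, -0.2, 0.5]
finger_gap: 0.0383
tcp [ 0.46   -0.2578  0.1073] jawyaw 50.83 tilt [ 0.005 -0.004 -1.   ] j [-0.663  0.257 -0.241  1.066  0.     0.021] gap 0.0383 F [ 0.1 -0.2  0.5] t 12.1
shift (tool, units of .05): [3.124 1.699 0.557]
turn z units: -0.796
```

```bash
python3 -m inch '[[0,0,0,0.62,0.34,0,0.55],[0,0,0,0.62,0.34,0,0.55],[0,0,0,0.62,0.34,0,0.55],[0,0,0,0.62,0.34,0,0.55],[0,0,0,0.62,0.34,0,0.55],[0,0,-0.4,0,0,0.2,0.55],[0,0,-0.4,0,0,0.2,0.55],[0,0,0,0,0,0,0.55],[0,0,0,0,0,0,0.55]]'; python3 rel.py .6247 -.1905 .0 57.2
python3 -c "
from fit import *
a=shot('scene','s12');b=shot('top','t12');crop(a,'s12c',200,150,330,310,4.5);crop(b,'t12c',200,140,340,310,4.5)"
```

```text
clock: 13.0
tcp_pos: [0.6209, -0.1895, 0.0824]
orientation: [-0.001, 0.878, 0.478, -0.001]
wrist_force: [-0.2, 0.4, 0.3]
finger_gap: 0.0382
tcp [ 0.6209 -0.1895  0.0824] jawyaw 57.15 tilt [-0.002  0.001 -1.   ] j [-0.42   0.506  0.066  1.134  0.     0.154] gap 0.0382 F [-0.2  0.4  0.3] t 13.0
shift (tool, units of .05): [0.024 0.078 1.648]
turn z units: -0.007
```

View pics/s12c.png

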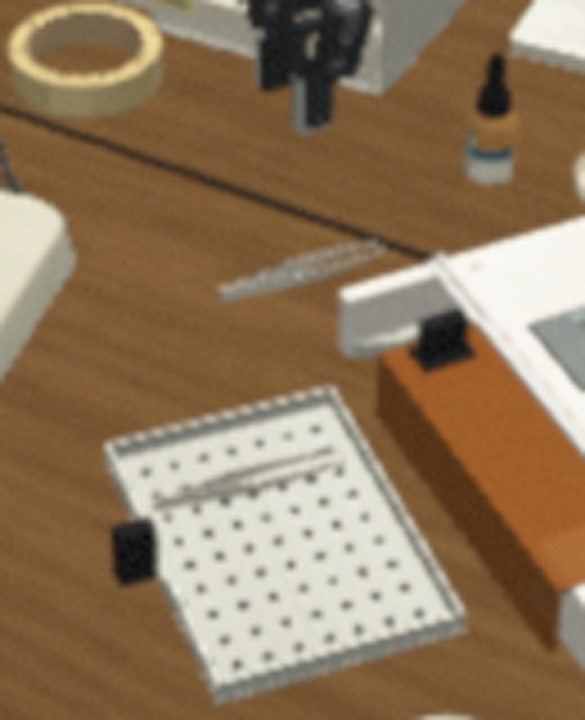

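View pics/t12c.png

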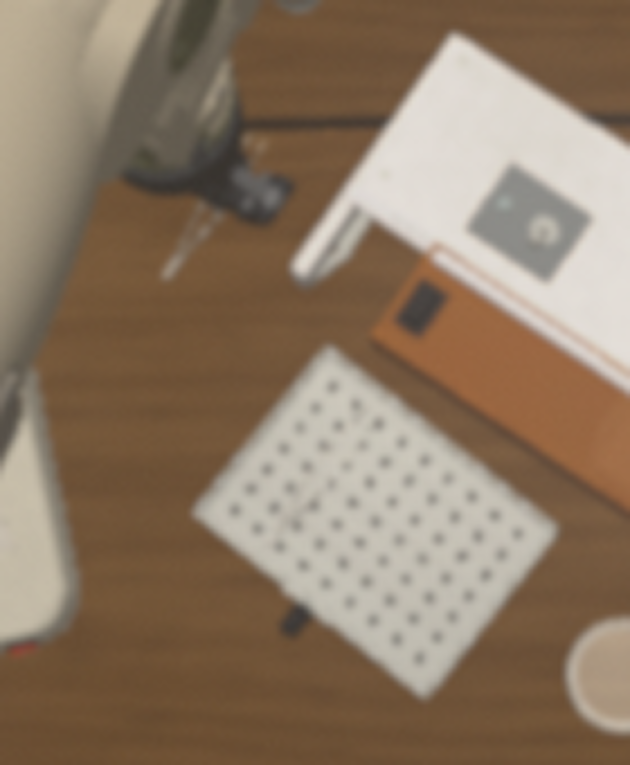

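```bash
python3 -m inch '[[0,0,0,0.02,0.08,0.6,0.55],[0,0,0,0,0,0.7,0.55],[0,0,0,0,0,0.6,0.55],[0,0,0,0,0,0.3,0.55],[0,0,0,0,0,0.17,0.55],[0,0,0,0,0,0,0.55],[0,0,0,0,0,0,0.55]]'; python3 rel.py .6247 -.1905 -.0355 57.2; python3 -c "
from h import *
a=shot('scene','s13');crop(a,'s13c',220,160,320,240,6)"
```

```text
clock: 13.8
tcp_pos: [0.6266, -0.1916, -0.0338]
orientation: [0.001, 0.878, 0.479, 0.001]
wrist_force: [0.3, -0.4, 0.2]
finger_gap: 0.0383
tcp [ 0.6266 -0.1916 -0.0338] jawyaw 57.2 tilt [ 0.002 -0.001 -1.   ] j [-0.419  0.606 -0.07   0.893  0.     0.153] gap 0.0383 F [ 0.3 -0.4  0.2] t 13.8
shift (tool, units of .05): [-0.001 -0.044  0.034]
turn z units: 0.0
```

View pics/s13c.png

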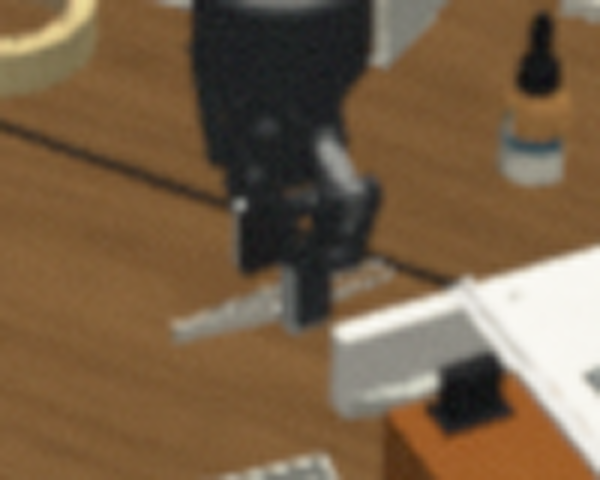

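```bash
python3 -m inch '[[0,0,0,0,-0.04,0.02,0.6],[0,0,0,0,0,0,0.75],[0,0,0,0,0,0,0.9],[0,0,0,0,0,0,1],[0,0,0,0,0,0,1],[0,0,0,0,0,0,1],[0,0,0,0,0,-0.2,1],[0,0,0,0,0,-0.6,1],[0,0,0,0,0,-0.8,1],[0,0,0,0,0,-0.8,1],[0,0,0,0,0,0,1]]'; python3 -c "
from h import *
a=shot('scene','s14');crop(a,'s14c',220,120,320,220,6)"; python3 rel.py .401 -.3255 .085 50.8
```

```text
clock: 14.95
tcp_pos: [0.6281, -0.1918, 0.0912]
orientation: [0.004, 0.878, 0.479, 0.003]
wrist_force: [1.1, -0.5, -0.5]
finger_gap: 0.0112
tcp [ 0.6267 -0.1912  0.0882] jawyaw 57.23 tilt [ 0.007 -0.003 -1.   ] j [-0.419  0.505  0.08   1.138  0.     0.153] gap 0.011 F [-0.2 -0.  -1. ] t 15.0
shift (tool, units of .05): [-4.701 -2.342  0.041]
turn z units: 0.803
```

View pics/s14c.png

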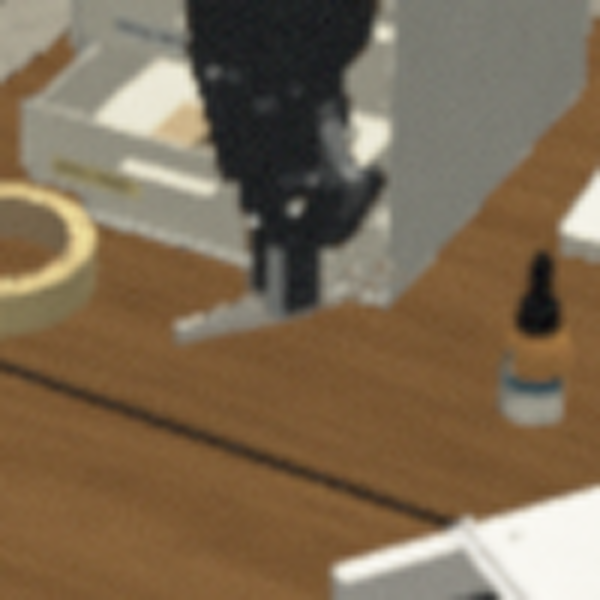

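```bash
python3 -m inch '[[0,0,0,-0.47,-0.24,0,1],[0,0,0,-0.7,-0.35,0,1],[0,0,0,-0.7,-0.35,0,1],[0,0,0,-0.7,-0.35,0,1],[0,0,0,-0.7,-0.35,0,1],[0,0,0,-0.7,-0.35,0,1],[0,0,0,-0.5,-0.25,0,1],[0,0,0.4,-0.2,-0.1,0,1],[0,0,0.4,0,0,0,1],[0,0,0,0,0,0,1]]';python3 rel.py .401 -.3255 -.031 50.8
python3 -c "
from fit import *
a=shot('scene','s15');b=shot('top','t15');crop(a,'s15c',200,180,330,310,5);crop(b,'t15c',200,140,340,310,4.5)"
```

```text
clock: 16.0
tcp_pos: [0.3981, -0.3227, 0.0829]
orientation: [-0.001, 0.904, 0.428, -0.0]
wrist_force: [0.4, 0.4, -0.6]
finger_gap: 0.0111
tcp [ 0.3981 -0.3227  0.0829] jawyaw 50.74 tilt [-0.001  0.002 -1.   ] j [-0.838  0.256 -0.307  1.011  0.    -0.153] gap 0.0111 F [ 0.4  0.4 -0.6] t 16.0
shift (tool, units of .05): [-0.008  0.086  2.278]
turn z units: -0.007
```

View pics/s15c.png

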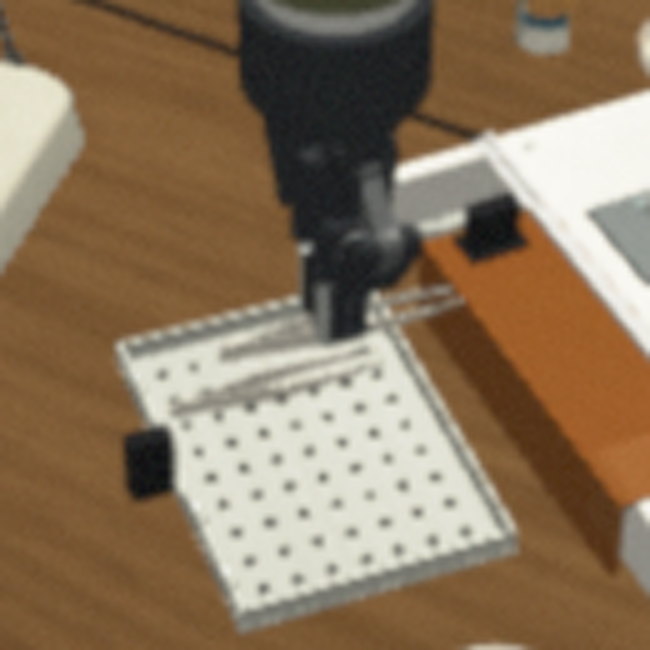

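View pics/t15c.png

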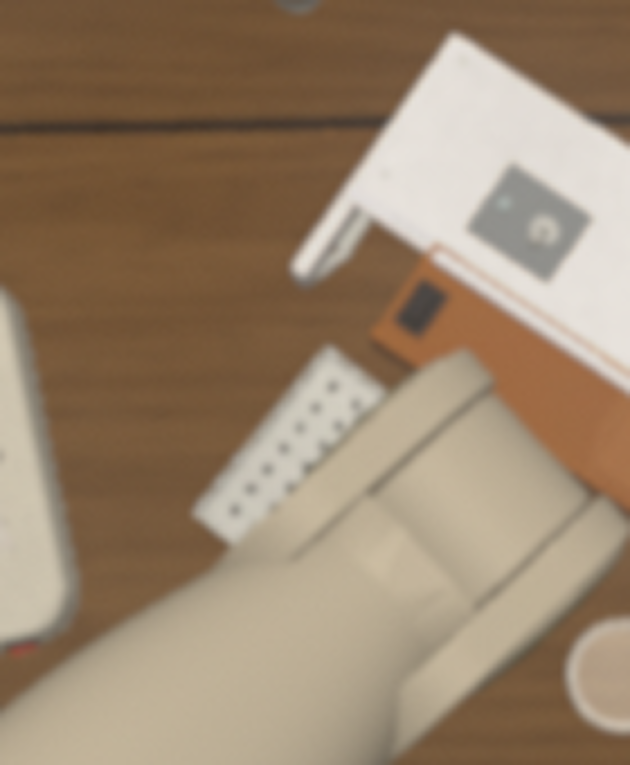

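```bash
python3 -m inch '[[0,0,0,0,0.08,0.6,1],[0,0,0,0,0,0.6,1],[0,0,0,0,0,0.6,1],[0,0,0,0,0,0.3,1],[0,0,0,0,0,0.15,1],[0,0,0,0,0,0,1],[0,0,0,0,0,0,1]]'; python3 rel.py .401 -.3255 -.031 50.8;python3 -c "
from h import *
a=shot('scene','s16');crop(a,'s16c',200,180,330,310,5)"
```

```text
clock: 16.8
tcp_pos: [0.403, -0.3258, -0.028]
orientation: [0.0, 0.903, 0.429, 0.0]
wrist_force: [-1.0, 0.1, 0.4]
finger_gap: 0.0112
tcp [ 0.403  -0.3258 -0.028 ] jawyaw 50.87 tilt [ 0.001 -0.001 -1.   ] j [-0.835  0.38  -0.442  0.748  0.    -0.152] gap 0.0112 F [-1.   0.1  0.4] t 16.8
shift (tool, units of .05): [-0.019 -0.035  0.06 ]
turn z units: 0.009
```

View pics/s16c.png

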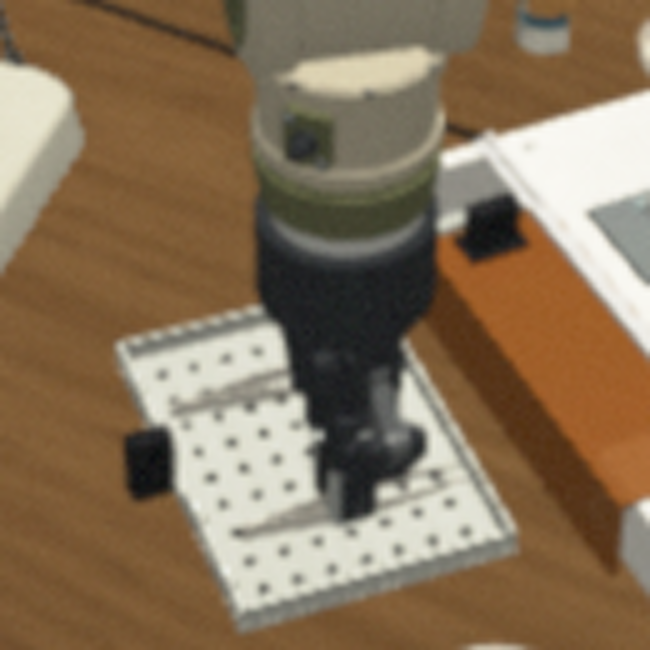

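```bash
python3 -m inch '[[0,0,0,0,-0.03,0.06,1],[0,0,0,0,0,0,1],[0,0,0,0,0,0,0.9],[0,0,0,0,0,0,0.75],[0,0,0,0,0,0,0.65],[0,0,0,0,0,0,0.65],[0,0,0,0,0,-0.2,0.65],[0,0,0,0,0,-0.6,0.65],[0,0,0,0,0,-0.8,0.65],[0,0,0,0,0,-0.8,0.65],[0,0,0,0,0,-0.6,0.65],[0,0,0,0,0,0,0.65]]'; python3 -c "
from h import *
t=cv2.imread('pics/t12.png');s=cv2.imread('pics/s12.png')
crop(t,'tg',280,195,310,220,20);crop(s,'sg',280,205,320,240,16)
a=shot('scene','s17');crop(a,'s17c',200,180,330,310,5)"
```

```text
clock: 18.05
tcp_pos: [0.4036, -0.3272, 0.1241]
orientation: [0.004, 0.903, 0.429, 0.001]
wrist_force: [-0.2, 0.1, 0.1]
finger_gap: 0.0301
```

View pics/tg.png

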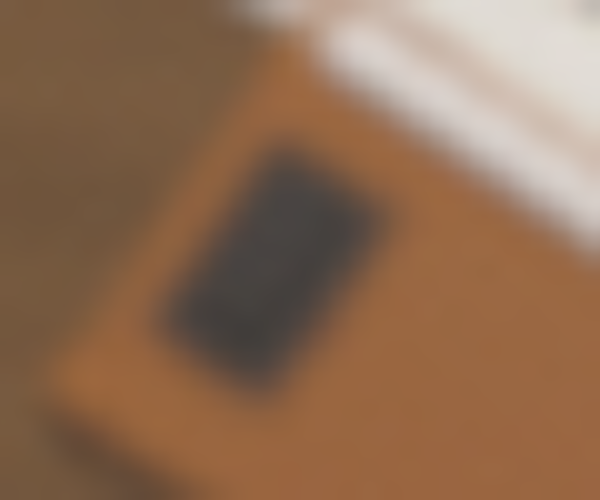

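View pics/sg.png

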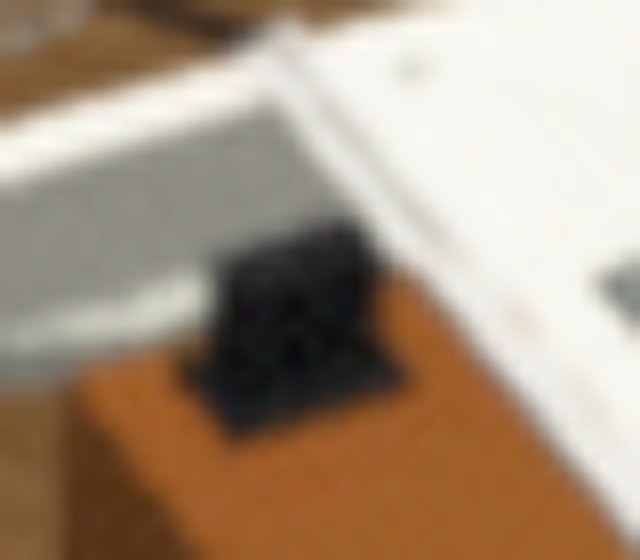

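View pics/s17c.png

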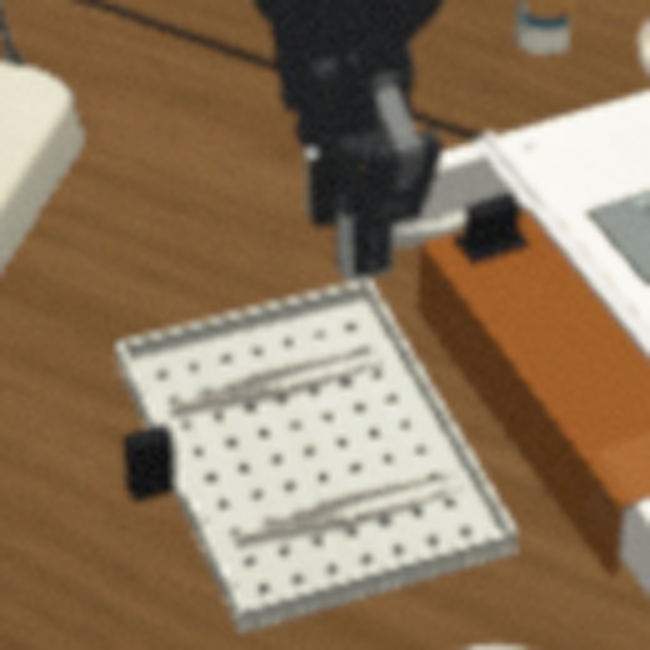

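```bash
cat >> h.py <<'E'
YAW=np.radians(-34.85);O=np.array([.5163,-.3347,0]);X=np.array([np.cos(YAW),np.sin(YAW),0]);Y=np.array([-np.sin(YAW),np.cos(YAW),0]);Z=np.array([0,0,1.])
def S(a,b,c=0): return O+X*a+Y*b+Z*c
def inS(p): d=np.asarray(p)-O; return np.array([d@X,d@Y,d[2]])
E
python3 -c "
from h import *
p=w('top',293.1,207.75,.074);print(p,inS(p));q,e=tri((297.9,219.8),(293.1,207.75));print(q,e,inS(q))
for p in [S(-.007,y,.048) for y in (.1,.09)]: print(px('top',p),px('scene',p))
# guard left front top corner in tg (55,375)
p=w('top',280+55/20-.5,195+375/20-.5,.048);print(inS(p))
p=w('top',280+285/20-.5,195+35/20-.5,.048);print(inS(p))
"
```

```text
[ 0.55093931 -0.31882757  0.074     ] [0.0193568  0.03281966 0.074     ]
[ 0.55070313 -0.31932702  0.0777477 ] 0.0012619751662869818 [0.01944837 0.03227483 0.0777477 ]
[266.74137952 203.34148386] [274.89783421 216.00838564]
[269.81632875 205.40483819] [276.67281651 218.35690016]
[-0.00588726  0.0504587   0.048     ]
[0.04957747 0.05074963 0.048     ]
```

```bash
python3 -m inch '[[0,0,-0.27,0,0,0,0.65],[0,0,-0.27,0,0,0,0.65],[0,0,0,0,0,0,0.65]]'; python3 rel.py .5508 -.3190 .06 55.15
```

```text
clock: 18.4
tcp_pos: [0.4005, -0.3239, 0.1174]
orientation: [-0.001, 0.886, 0.463, -0.0]
wrist_force: [0.8, -0.3, -0.1]
finger_gap: 0.0301
tcp [ 0.4005 -0.3239  0.1174] jawyaw 55.15 tilt [-0.001  0.002 -1.   ] j [-0.836  0.235 -0.244  1.094  0.    -0.228] gap 0.0301 F [ 0.8 -0.3 -0.1] t 18.4
shift (tool, units of .05): [1.798 2.414 1.144]
turn z units: -0.0
```

```bash
python3 -m inch '[[0,0,0,0.45,0.6,0,0.65],[0,0,0,0.45,0.6,0,0.65],[0,0,0,0.45,0.6,0,0.65],[0,0,0,0.45,0.6,0.3,0.65],[0,0,0,0,0,0.5,0.65],[0,0,0,0,0,0.34,0.65],[0,0,0,0,0,0,0.65],[0,0,0,0,0,0,0.65]]'; python3 rel.py .5508 -.3190 .019 55.15; python3 -c "
from h import *
a=shot('scene','s18');b=shot('top','t18');crop(a,'s18c',250,150,350,270,6);crop(b,'t18c',260,180,320,230,10)"
```

```text
clock: 19.2
tcp_pos: [0.5504, -0.3189, 0.0608]
orientation: [-0.001, 0.887, 0.463, -0.0]
wrist_force: [1.0, -0.9, 0.5]
finger_gap: 0.0299
tcp [ 0.5504 -0.3189  0.0608] jawyaw 55.11 tilt [-0.002  0.001 -1.   ] j [-0.651  0.495 -0.006  1.072  0.    -0.042] gap 0.0299 F [ 1.  -0.9  0.5] t 19.2
shift (tool, units of .05): [0.003 0.008 0.836]
turn z units: -0.005
```

View pics/s18c.png

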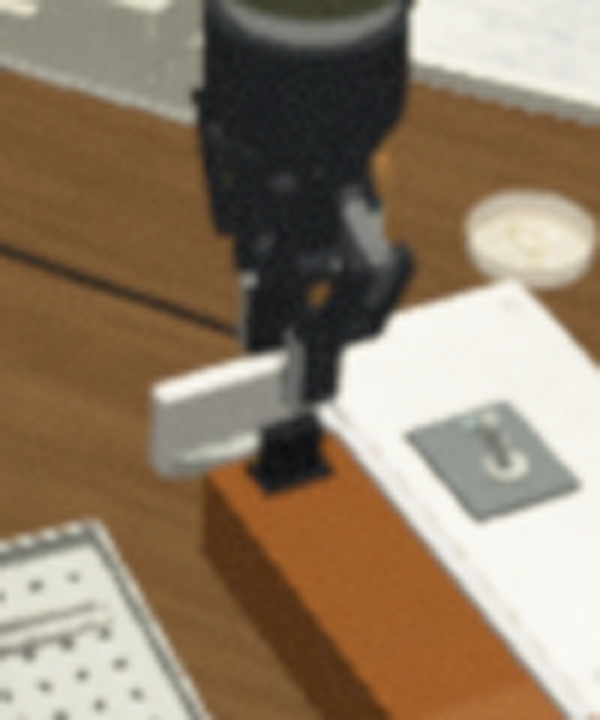

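View pics/t18c.png

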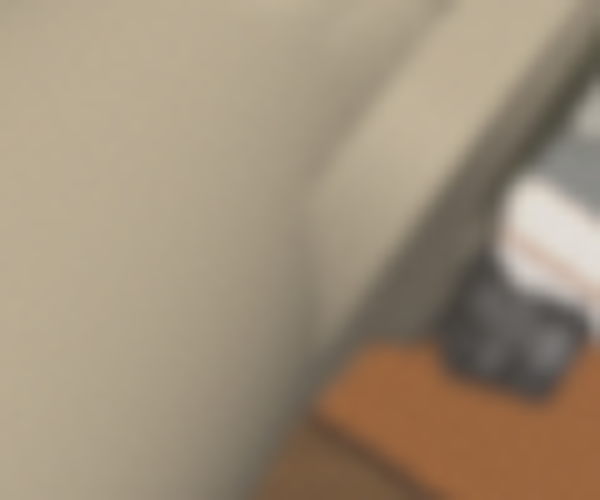

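```bash
python3 -c "
from h import *
print(px('scene',[.5504,-.3189,.10]))"; python3 -m inch '[[0,0,0,0,0,0.4,0.65],[0,0,0,0,0,0.25,0.65],[0,0,0,0,0,0,0.65]]'; python3 -m inch '[[0,0,0,0,0,0.15,0.65],[0,0,0,0,0,0,0.65],[0,0,0,0,0,0,0.8],[0,0,0,0,0,0,0.9],[0,0,0,0,0,0,0.9],[0,0,0,0,0,0,0.9]]' 30;python3 rel.py .5508 -.3190 .019 55.15
```

```text
[297.78339069 212.51746105]
clock: 19.6
tcp_pos: [0.5499, -0.3187, 0.0277]
orientation: [-0.001, 0.887, 0.463, -0.001]
wrist_force: [0.1, 0.6, -0.2]
finger_gap: 0.0296
clock: 20.2
tcp_pos: [0.5514, -0.3194, 0.022]
orientation: [0.0, 0.886, 0.463, 0.0]
wrist_force: [-0.6, 0.9, 3.2]
finger_gap: 0.0111
tcp [ 0.5514 -0.3194  0.022 ] jawyaw 55.15 tilt [ 0.001 -0.    -1.   ] j [-0.651  0.524 -0.06   0.986  0.    -0.043] gap 0.0111 F [-0.6  0.9  3.2] t 20.2
shift (tool, units of .05): [-0.001 -0.015  0.061]
turn z units: -0.0
```

```bash
python3 -m inch '[[0,0,0,-0.2,0,0,0.9],[0,0,0,-0.3,0,0,0.9],[0,0,0,-0.4,0,0,0.9],[0,0,0,-0.4,0,0,0.9],[0,0,0,-0.4,0,0,0.9],[0,0,0,-0.4,0,0,0.9],[0,0,0,-0.3,0,0,0.9],[0,0,0,-0.2,0,0,0.9],[0,0,0,0,0,0,0.9],[0,0,0,0,0,0,0.9]]';python3 -m inch '[[0,0,0,-0.2,0,0,0.9],[0,0,0,-0.1,0,0,0.9],[0,0,0,0,0,0,0.9]]'; python3 -c "
from h import *
print(inS(env.get_state()['tcp_pos']))"
```

```text
clock: 21.2
tcp_pos: [0.475, -0.4284, 0.022]
orientation: [0.001, 0.887, 0.462, -0.001]
wrist_force: [-2.0, 0.5, 4.6]
finger_gap: 0.011
clock: 21.5
tcp_pos: [0.4671, -0.4397, 0.022]
orientation: [0.0, 0.887, 0.462, 0.0]
wrist_force: [-0.1, 2.0, 6.3]
finger_gap: 0.0111
[ 0.0196445  -0.11426734  0.02202015]
```

```bash
for i in 1 2; do python3 -m inch '[[0,0,0,-0.06,0,0,0.9],[0,0,0,0,0,0,0.9]]'; done; python3 -c "
from h import *
print(inS(env.get_state()['tcp_pos']))"
```

```text
clock: 21.7
tcp_pos: [0.4672, -0.4397, 0.022]
orientation: [-0.001, 0.886, 0.463, 0.002]
wrist_force: [4.4, 8.7, 6.0]
finger_gap: 0.011
clock: 21.9
tcp_pos: [0.4672, -0.4395, 0.022]
orientation: [-0.002, 0.886, 0.464, 0.004]
wrist_force: [10.4, 14.5, 8.6]
finger_gap: 0.0111
[ 0.01959961 -0.11409259  0.0220025 ]
```

```bash
python3 -m inch '[[0,0,0,0.12,0,0,0.9],[0,0,0,0,0,0,0.8],[0,0,0,0,0,0,0.65],[0,0,0,0,0,0,0.65],[0,0,0,0,0,-0.3,0.65],[0,0,0,0,0,-0.8,0.65],[0,0,0,0,0,-0.8,0.65],[0,0,0,0,0,-0.4,0.65],[0,0,0,0,0,0,0.65]]'; python3 -m inch '[[0,0,0,-0.3,-0.6,0,0.65],[0,0,0,-0.3,-0.8,0,0.65],[0,0,0,-0.3,-0.8,0,0.65],[0,0,0,0,0,0,0.65],[0,0,0,0,0,0,0.65]]';python3 -c "
from h import *
a=shot('scene','s19');b=shot('top','t19');crop(b,'t19c',230,140,430,300,4)"
```

```text
clock: 22.8
tcp_pos: [0.4695, -0.4409, 0.1405]
orientation: [0.003, 0.887, 0.463, 0.001]
wrist_force: [-0.3, 0.7, -0.9]
finger_gap: 0.03
clock: 23.3
tcp_pos: [0.3511, -0.4122, 0.1356]
orientation: [-0.001, 0.887, 0.462, 0.0]
wrist_force: [0.1, -0.3, -1.2]
finger_gap: 0.03
```

View pics/s19.png

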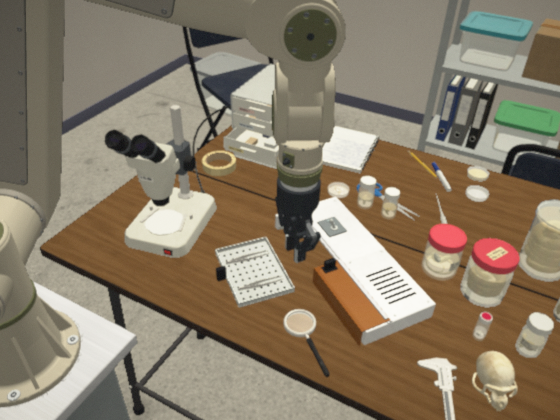

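View pics/t19c.png

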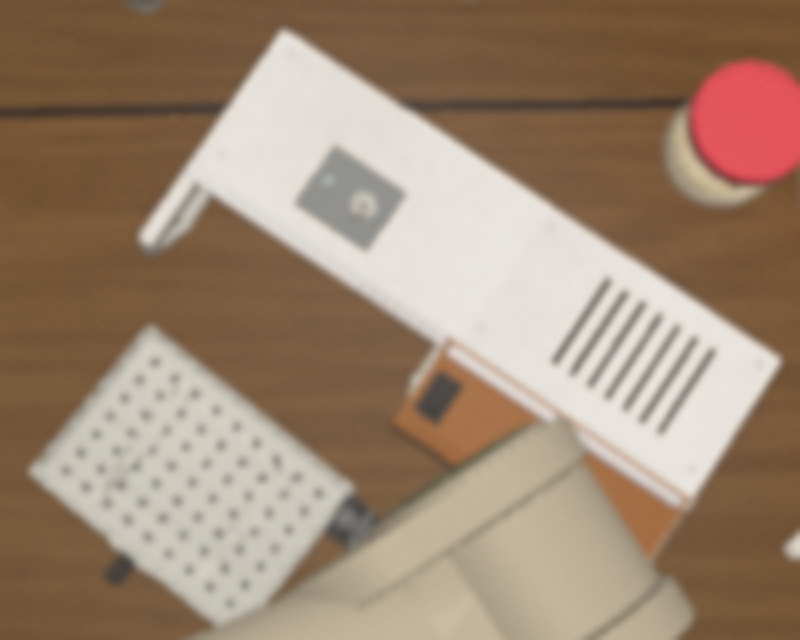

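```bash
cat > tray.py <<'E'
from fit import *
import sys
def tray(b,c0,c1,c2,c3,fr):
    hsv=cv2.cvtColor(b,cv2.COLOR_BGR2HSV)
    m=((hsv[...,1]<45)&(hsv[...,2]>165)).astype(np.uint8)*255
    C=[c0,c1,c2,c3]
    E=[edge(m,C[i],C[(i+1)%4],fr[i],3) if fr[i] else None for i in range(4)]
    return E
E
python3 - <<'E'
from tray import *
b=cv2.imread("pics/t19.png")
f=lambda x,y:(x/4+229.5,y/4+139.5)
E=tray(b,f(152,327),f(352,488),f(222,625),f(33,470),[(.06,.85),None,(.3,.94),(.06,.94)])
c0=inter(E[3],E[0]);c3=inter(E[2],E[3])
P0,P3=w("top",*c0,.014),w("top",*c3,.014)
d=lambda l:np.degrees(np.arctan2(*(w("top",*(l[0]+20*l[1]),.014)-w("top",*(l[0]-20*l[1]),.014))[1::-1]))
print(c0,c3,P0,P3,np.linalg.norm(P0-P3),[d(E[i]) for i in (0,2,3)])
y=np.radians(np.mean([(d(E[0])%180)-90,(d(E[2])%180)-90,d(E[3])%180-180]));print(np.degrees(y))
tx=np.array([np.cos(y),np.sin(y),0]);ty=np.array([-np.sin(y),np.cos(y),0])
ctr=(P0+P3)/2-ty*.0885;ctr[2]=0
print("centre",ctr,inS(ctr),"yaw in S",np.degrees(y-YAW),"grip",ctr-.076*tx)
print(px("top",ctr-.076*tx+[0,0,.04]),px("scene",ctr-.076*tx+[0,0,.04]))
s=cv2.imread("pics/s19.png");crop(s,"s19g",200,220,310,310,6);crop(b,"t19g",225,260,290,300,11)
E
```

```text
[267.2003  221.77325] [238.07143 258.17886] [ 0.52196357 -0.24815053  0.014     ] [ 0.42336576 -0.1681149   0.014     ] 0.12699303576249776 [np.float64(-129.4433264199956), np.float64(-129.98166399009386), np.float64(-39.067699662711945)]
-39.49756335760048
centre [ 0.41637465 -0.27642388  0.        ] [-0.11530454 -0.00927599  0.        ] yaw in S -4.647563357600474 grip [ 0.35772912 -0.22808443  0.        ]
[259.76738721 282.24735402] [220.3839505  268.01769355]
```

View pics/s19g.png

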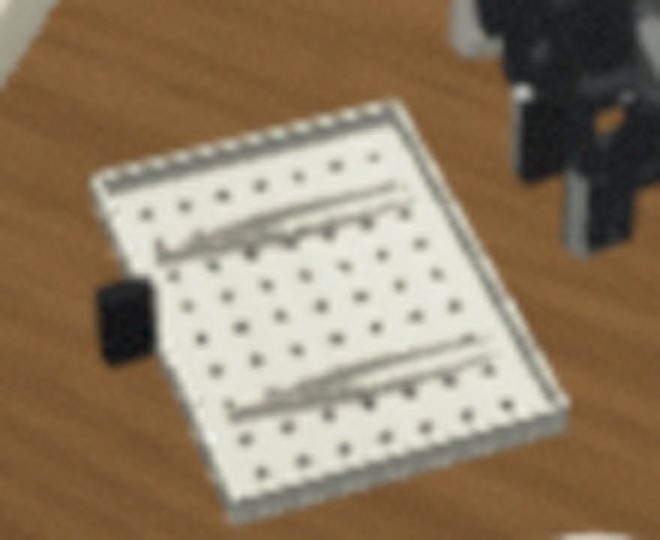

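View pics/t19g.png

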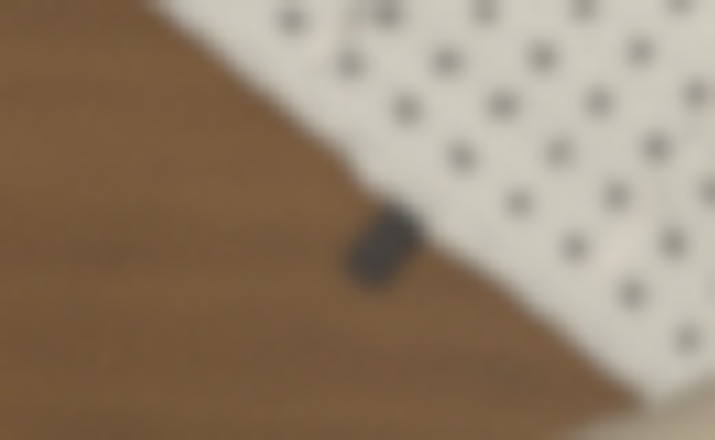

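```bash
python3 -c "
from h import *
print(w('top',259.5,281.8,.04))"; python3 -m inch '[[0,0,0.29,0,0,0,0.55],[0,0,0.29,0,0,0,0.55],[0,0,0,0,0,0,0.55]]'; python3 rel.py .3577 -.2281 .05 50.5
```

```text
[ 0.35891571 -0.22738396  0.04      ]
clock: 23.7
tcp_pos: [0.3535, -0.413, 0.1361]
orientation: [0.0, 0.904, 0.427, 0.0]
wrist_force: [-0.4, -0.5, 0.2]
finger_gap: 0.0385
tcp [ 0.3535 -0.413   0.1361] jawyaw 50.56 tilt [ 0. -0. -1.] j [-1.011  0.275 -0.143  1.152  0.    -0.322] gap 0.0385 F [-0.4 -0.5  0.2] t 23.7
shift (tool, units of .05): [ 2.909 -2.284  1.722]
turn z units: 0.008
```

```bash
python3 -m inch '[[0,0,0,0.58,-0.46,0,0.55],[0,0,0,0.58,-0.46,0,0.55],[0,0,0,0.58,-0.46,0,0.55],[0,0,0,0.58,-0.46,0,0.55],[0,0,0,0.58,-0.45,0,0.55],[0,0,0,0,0,0.7,0.55],[0,0,0,0,0,0.8,0.55],[0,0,0,0,0,0,0.55],[0,0,0,0,0,0,0.55]]'; python3 rel.py .3583 -.2277 -.018 50.5; python3 -c "
from h import *
a=shot('scene','s20');crop(a,'s20c',190,180,320,310,5)"
```

```text
clock: 24.6
tcp_pos: [0.3562, -0.2274, 0.0616]
orientation: [-0.001, 0.904, 0.427, -0.0]
wrist_force: [0.1, -0.2, 0.9]
finger_gap: 0.0384
tcp [ 0.3562 -0.2274  0.0616] jawyaw 50.57 tilt [-0.001  0.001 -1.   ] j [-0.759  0.112 -0.546  0.915  0.    -0.07 ] gap 0.0384 F [ 0.1 -0.2  0.9] t 24.6
shift (tool, units of .05): [0.022 0.039 1.592]
turn z units: 0.008
```

View pics/s20c.png

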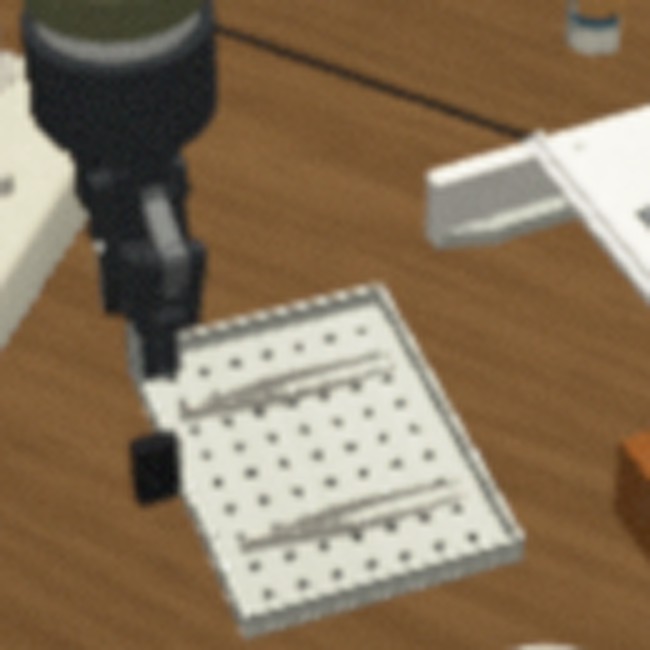

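```bash
python3 -m inch '[[0,0,0,0.02,0.04,0.5,0.55],[0,0,0,0,0,0.5,0.55],[0,0,0,0,0,0.35,0.55],[0,0,0,0,0,0.2,0.55],[0,0,0,0,0,0,0.55],[0,0,0,0,0,0,0.55]]'; python3 rel.py .3583 -.2277 -.018 50.5; python3 -c "
from h import *
a=shot('scene','s21');crop(a,'s21c',190,180,320,310,5)"
```

```text
clock: 25.25
tcp_pos: [0.3592, -0.2292, -0.0149]
orientation: [0.001, 0.904, 0.427, 0.0]
wrist_force: [0.5, -0.3, -1.2]
finger_gap: 0.0388
tcp [ 0.3592 -0.2292 -0.0149] jawyaw 50.5 tilt [ 0.001 -0.001 -1.   ] j [-0.757  0.211 -0.65   0.708  0.    -0.067] gap 0.0388 F [ 0.5 -0.3 -1.2] t 25.25
shift (tool, units of .05): [ 0.011 -0.033  0.062]
turn z units: -0.0
```

View pics/s21c.png

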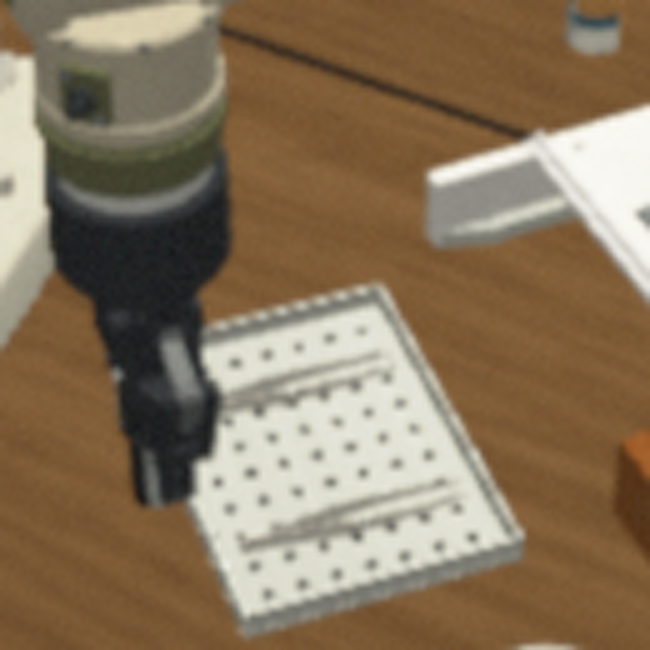

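Fingers straddle the tray grip. I'll close on it, then straighten the tray.

```bash
python3 -m inch '[[0,0,0,0,-0.04,0.06,0.6],[0,0,0,0,0,0,0.7],[0,0,0,0,0,0,0.85],[0,0,0,0,0,0,0.95],[0,0,0,0,0,0,0.95],[0,0,0,0,0,0,0.95]]' 60; python3 rel.py .3719 -.2341 -.018 55.15
```

```text
clock: 25.9
tcp_pos: [0.3571, -0.2267, -0.0185]
orientation: [-0.0, 0.904, 0.427, 0.0]
wrist_force: [-0.4, 3.1, 5.3]
finger_gap: 0.0102
tcp [ 0.3571 -0.2267 -0.0185] jawyaw 50.56 tilt [ 0.001  0.    -1.   ] j [-0.757  0.212 -0.66   0.698  0.001 -0.068] gap 0.0102 F [-0.4  3.1  5.3] t 25.9
shift (tool, units of .05): [ 0.073  0.323 -0.01 ]
turn z units: -0.574
```

```bash
python3 -m inch '[[0,0,-0.14,0.02,0.08,0,0.95],[0,0,-0.14,0.02,0.08,0,0.95],[0,0,-0.15,0.02,0.08,0,0.95],[0,0,-0.14,0.02,0.08,0,0.95],[0,0,0,0,0,0,0.95],[0,0,0,0,0,0,0.95]]'; python3 rel.py .3719 -.2341 -.018 55.15; python3 -c "
from h import *
a=shot('scene','s22');b=shot('top','t22');crop(a,'s22c',190,170,340,310,5);crop(b,'t22c',230,140,390,310,4.5)"
```

```text
clock: 26.5
tcp_pos: [0.3699, -0.2332, -0.0185]
orientation: [-0.001, 0.887, 0.462, -0.002]
wrist_force: [-7.2, 1.0, 10.2]
finger_gap: 0.0108
tcp [ 0.3699 -0.2332 -0.0185] jawyaw 55.01 tilt [-0.003  0.    -1.   ] j [-0.745  0.239 -0.624  0.711 -0.002 -0.134] gap 0.0108 F [-7.2  1.  10.2] t 26.5
shift (tool, units of .05): [ 0.008  0.042 -0.011]
turn z units: -0.017
```

View pics/s22c.png

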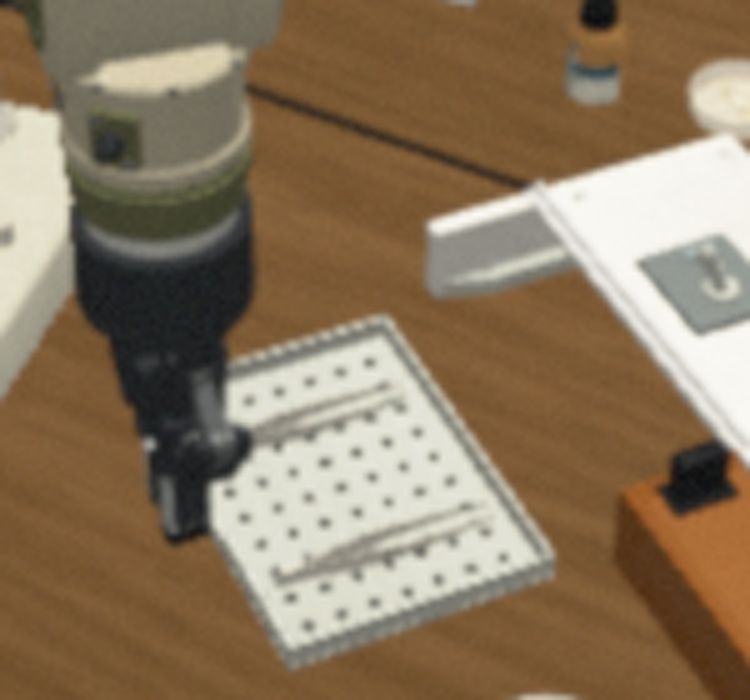

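View pics/t22c.png

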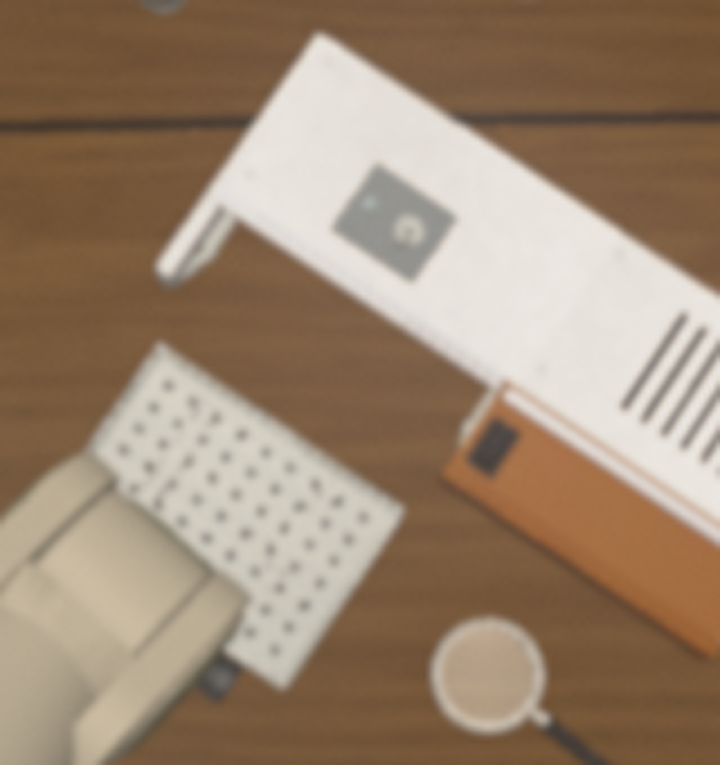

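Run:
```python
from tray import *
b=cv2.imread("pics/t22.png")
f=lambda x,y:(x/4.5+229.5,y/4.5+139.5)
E=tray(b,f(160,342),f(404,510),f(285,690),f(40,520),[(.06,.94),(.06,.94),None,(.08,.45)])
c0=inter(E[3],E[0]);c1=inter(E[0],E[1])
P0,P1=w("top",*c0,.014),w("top",*c1,.014)
d=lambda l:np.degrees(np.arctan2(*(w("top",*(l[0]+20*l[1]),.014)-w("top",*(l[0]-20*l[1]),.014))[1::-1]))
print(P0,P1,np.linalg.norm(P0-P1),[d(E[i])%180 for i in (0,1,3)], "want",55.15,145.15)
print(inS((P0+P1)/2),inS(P0),inS(P1))
# cheeks/strip check: guide strips, lead-in px? left cheek inner edge
```

```text
[ 0.56381612 -0.20389743  0.014     ] [ 0.43339865 -0.38754589  0.014     ] 0.22524536028892195 [np.float64(54.61435308749627), np.float64(144.30326746098746), np.float64(179.74870535799167)] want 55.15 145.15
[-0.03679285  0.02187752  0.014     ] [-0.03575036  0.13449537  0.014     ] [-0.03783534 -0.09074034  0.014     ]
```

```bash
python3 -m inch '[[0,0,-0.08,0.03,0,-0.015,0.95],[0,0,0,0,0.2,0,0.95],[0,0,0,0,0.3,0,0.95],[0,0,0,0,0.4,0,0.95],[0,0,0,0,0.4,0,0.95],[0,0,0,0,0.3,0,0.95],[0,0,0,0,0.2,0,0.95],[0,0,0,0,0,0,0.95],[0,0,0,0,0,0,0.95]]'; python3 -c "
from h import *
st=env.get_state();print(inS(st['tcp_pos']))
b=shot('top','t23');a=shot('scene','s23');crop(b,'t23c',230,140,390,310,4.5)"; python3 rel.py .3719 -.2341 -.018 55.15
```

```text
clock: 27.5
tcp_pos: [0.4471, -0.2831, -0.0186]
orientation: [-0.0, 0.884, 0.467, -0.0]
wrist_force: [-0.6, -0.5, -0.2]
finger_gap: 0.0105
[-0.08623958  0.00277643 -0.0186435 ]
tcp [ 0.4471 -0.2832 -0.0186] jawyaw 55.71 tilt [ 0. -0. -1.] j [-0.716  0.386 -0.403  0.781 -0.    -0.118] gap 0.0105 F [ 0.1 -0.7 -1.9] t 27.6
shift (tool, units of .05): [-0.037 -1.796 -0.013]
turn z units: 0.07
```

View pics/t23c.png

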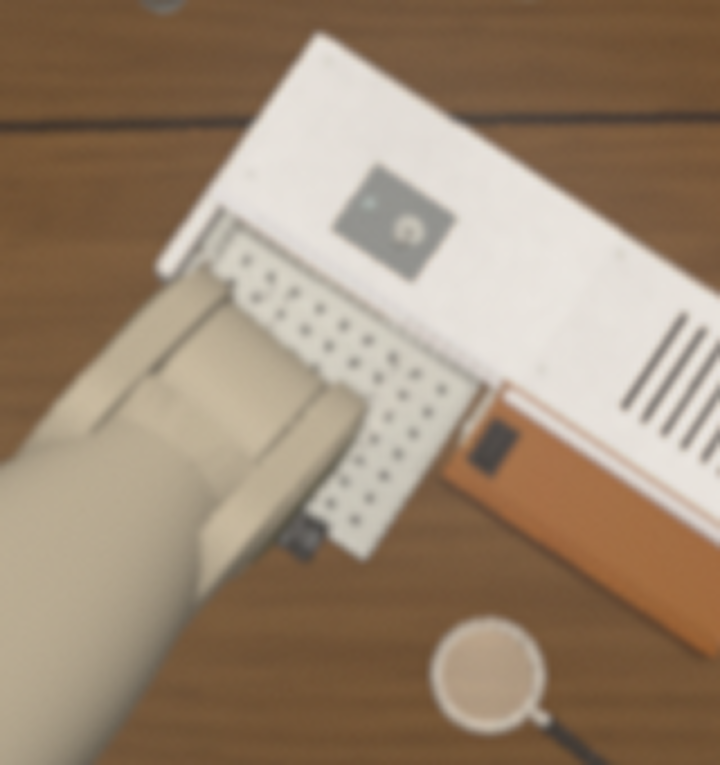

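```bash
python3 -m inch '[[0,0,0,-0.01,0.2,0,0.95],[0,0,0,-0.01,0.3,0,0.95],[0,0,0,-0.01,0.3,0,0.95],[0,0,0,-0.01,0.3,0,0.95],[0,0,0,-0.01,0.3,0,0.95],[0,0,0,-0.01,0.2,0,0.95],[0,0,0,0,0.1,0,0.95],[0,0,0,0,0,0,0.95]]'; python3 -c "
from h import *
st=env.get_state();print(inS(st['tcp_pos']),st['wrist_force'])"
```

```text
clock: 28.4
tcp_pos: [0.5163, -0.3337, -0.0186]
orientation: [0.0, 0.884, 0.467, 0.0]
wrist_force: [1.7, -0.6, -2.9]
finger_gap: 0.0104
[-0.00055716  0.00080812 -0.01861236] [ 1.66668863 -0.64608053 -2.92688379]
```

```bash
python3 -m inch '[[0,0,0,0,0.15,0,0.95],[0,0,0,0,0.15,0,0.95],[0,0,0,0,0,0,0.95]]'; python3 -m inch '[[0,0,0,0,0.06,0,0.95],[0,0,0,0,0.04,0,0.95],[0,0,0,0,0,0,0.95]]'; python3 -c "
from h import *
st=env.get_state();print(inS(st['tcp_pos']),st['wrist_force'])"
```

```text
clock: 28.7
tcp_pos: [0.5291, -0.3427, -0.0185]
orientation: [0.001, 0.884, 0.467, 0.0]
wrist_force: [0.6, 0.3, -4.3]
finger_gap: 0.0106
clock: 29.0
tcp_pos: [0.5325, -0.3449, -0.0184]
orientation: [0.0, 0.884, 0.467, 0.0]
wrist_force: [-0.1, 0.6, -3.6]
finger_gap: 0.0106
[ 0.0191054   0.00085843 -0.01843301] [-0.1372633   0.55248439 -3.64532694]
```

```bash
python3 -m inch '[[0,0,0,0,0.05,0.01,0.95],[0,0,0,0,0.02,0,0.95],[0,0,0,0,0,0,0.95]]'; python3 -m inch '[[0,0,0,0,0.04,0,0.95],[0,0,0,0,0,0,0.95]]'; python3 -c "
from h import *
st=env.get_state();print(inS(st['tcp_pos']),st['wrist_force'])"
```

```text
clock: 29.3
tcp_pos: [0.5329, -0.3451, -0.0186]
orientation: [-0.002, 0.884, 0.467, -0.001]
wrist_force: [-5.8, 5.4, 4.6]
finger_gap: 0.0105
clock: 29.5
tcp_pos: [0.5329, -0.345, -0.0186]
orientation: [-0.003, 0.884, 0.467, -0.002]
wrist_force: [-10.4, 7.6, 8.5]
finger_gap: 0.0109
[ 0.01952271  0.00104546 -0.01861673] [-10.36546921   7.60692589   8.51710589]
```

```bash
python3 -c "
from h import *
b=shot('top','t24');a=shot('scene','s24');crop(b,'t24c',250,160,370,270,6.5);crop(a,'s24c',250,190,350,280,7)
for q in [(.035,-.09,.014),(.035,.09,.014),(.039,-.09,.014)]: print(px('scene',S(*q)),px('top',S(*q)))"
```

```text
[327.51514311 270.49027009] [333.37382191 231.21489693]
[291.43549193 224.19463201] [278.83641619 194.78688537]
[329.02619422 269.95419419] [334.18003282 230.00673939]
```

View pics/s24c.png

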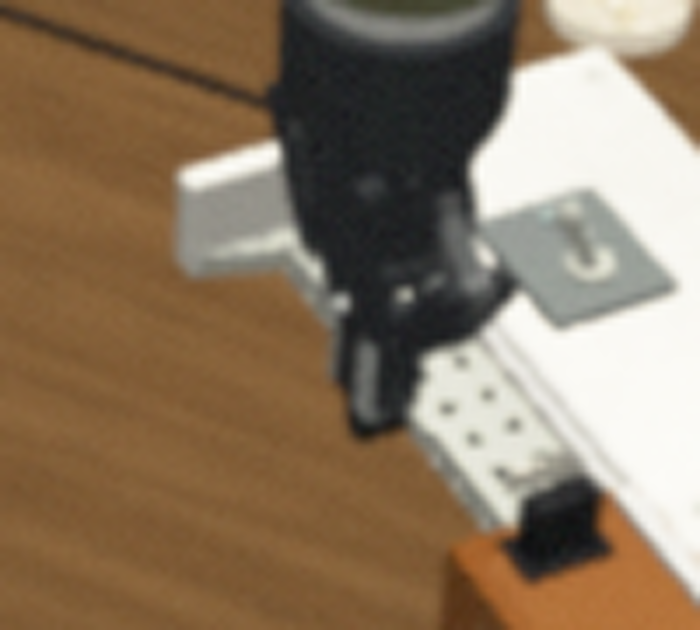

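View pics/t24c.png

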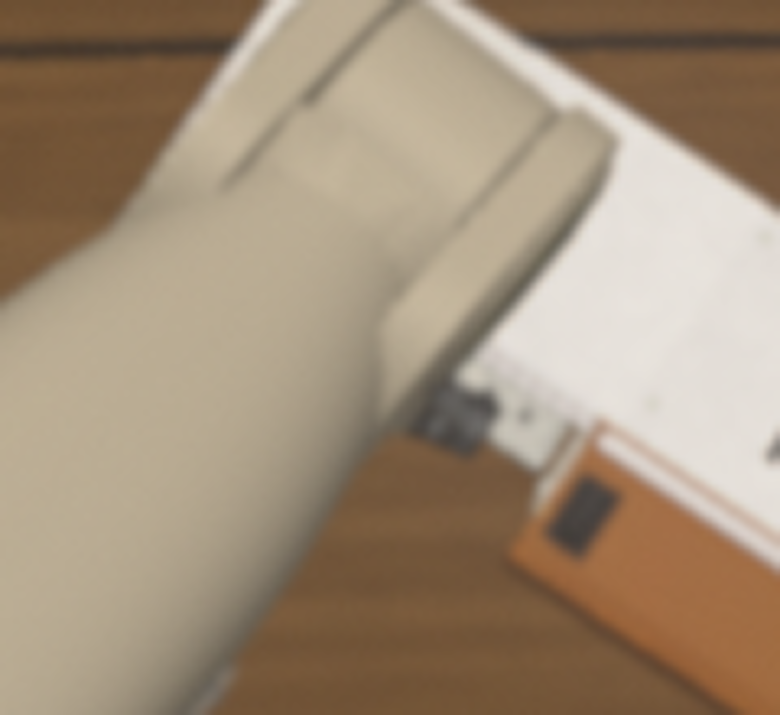

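```bash
python3 -m inch '[[0,0,0,0,0.06,-0.01,0.95],[0,0,0,0,0,0,0.95],[0,0,0,0,0.06,0,0.95],[0,0,0,0,0,0,0.95]]'; python3 -c "
from h import *
st=env.get_state();print(inS(st['tcp_pos']),st['wrist_force'],st['orientation'])"
```

```text
clock: 30.0
tcp_pos: [0.5334, -0.3443, -0.0186]
orientation: [-0.008, 0.884, 0.467, -0.004]
wrist_force: [-20.8, 16.0, 16.8]
finger_gap: 0.0104
[ 0.01951082  0.00184507 -0.01864806] [-20.79514367  16.0473634   16.80423323] [-0.00819781  0.88415328  0.4671096  -0.00379465]
```

```bash
python3 -m inch '[[0,0,0,0,-0.1,0,0.95],[0,0,0,0,-0.08,0,0.95],[0,0,0,0,0,0,0.95]]'; python3 -c "
from h import *
st=env.get_state();print(inS(st['tcp_pos']),st['wrist_force'],st['orientation'])"
```

```text
clock: 30.3
tcp_pos: [0.5333, -0.345, -0.0185]
orientation: [-0.001, 0.884, 0.467, -0.0]
wrist_force: [-4.0, 4.9, -1.9]
finger_gap: 0.0104
[ 0.01985357  0.00126606 -0.01847125] [-4.04558305  4.92809685 -1.92568982] [-9.49755516e-04  8.84111935e-01  4.67274187e-01 -1.36986964e-04]
```

Still lightly held home. Release, rise, and retreat for a clear view.

```bash
python3 -m inch '[[0,0,0,0,-0.02,0,0.85],[0,0,0,0,0,0,0.7],[0,0,0,0,0,0,0.6],[0,0,0,0,0,0,0.6],[0,0,0,0,0,-0.2,0.6],[0,0,0,0,0,-0.6,0.6],[0,0,0,0,0,-0.8,0.6],[0,0,0,0,0,-0.8,0.6],[0,0,0,0,0,-0.6,0.6],[0,0,0,0,0,0,0.6]]'; python3 -m inch '[[0,0,0,0,-0.5,0,0.65],[0,0,0,0,-0.9,0,0.65],[0,0,0,0,-0.9,0,0.65],[0,0,0,0.6,-0.6,0,0.65],[0,0,0,0.6,0,0,0.65],[0,0,0,0.6,0,0,0.65],[0,0,0,0.5,0,0,0.65],[0,0,0,0,0,0,0.65],[0,0,0,0,0,0,0.65]]';python3 -c "
from h import *
b=shot('top','t25');a=shot('scene','s25');crop(b,'t25c',250,140,370,270,5.5);crop(a,'s25c',260,190,360,290,7)"
```

```text
clock: 31.3
tcp_pos: [0.5362, -0.348, 0.1385]
orientation: [0.005, 0.884, 0.467, 0.002]
wrist_force: [-0.4, -0.1, 0.5]
finger_gap: 0.0343
clock: 32.2
tcp_pos: [0.4782, -0.1685, 0.1315]
orientation: [-0.0, 0.884, 0.468, -0.0]
wrist_force: [0.3, -0.3, -1.0]
finger_gap: 0.0292
```

View pics/s25c.png

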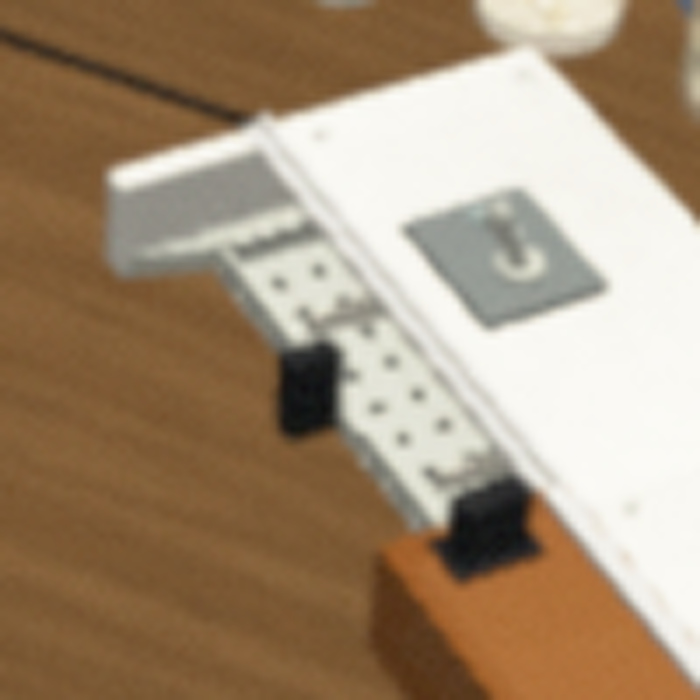

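View pics/t25c.png

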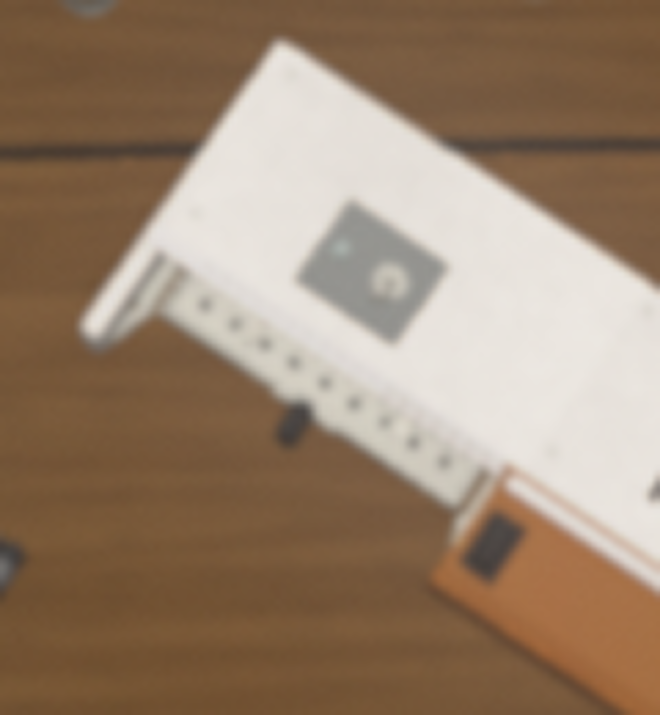

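```bash
python3 -c "
from h import *
f=lambda x,y:(x/5.5+249.5,y/5.5+139.5)
print('grip',inS(w('top',*f(294,423),.04)))
for p in [(165,310),(230,352),(400,467),(455,505)]: print(inS(w('top',*f(*p),.014)))
print('guard grip',inS(w('top',*f(494,545),.074)))
print('gd edge',inS(w('top',*f(433,577),.048)))
a=cv2.imread('pics/t25.png');
print('tog plate',[inS(w('top',*f(*p),.0475)) for p in [(350,200),(447,268),(393,343),(297,278)]],inS(w('top',*f(385,283),.075)))
g=lambda x,y:(x/7+259.5,y/7+189.5)
print(tri(g(310,350),f(294,423)), inS(tri(g(310,350),f(294,423))[0]))
"
```

```text
grip [0.01906228 0.00023617 0.04      ]
[0.03353424 0.08679167 0.014     ]
[0.03411998 0.047901   0.014     ]
[ 0.03352214 -0.05444454  0.014     ]
[ 0.03300943 -0.08756106  0.014     ]
guard grip [ 0.01950731 -0.11239182  0.074     ]
gd edge [-0.00657529 -0.09743832  0.048     ]
tog plate [array([0.12538674, 0.03861128, 0.0475    ]), array([ 0.1237303 , -0.01958433,  0.0475    ]), array([ 0.07788461, -0.01821514,  0.0475    ]), array([0.07840745, 0.03851475, 0.0475    ])] [0.09535488 0.00010864 0.075     ]
(array([ 0.53223065, -0.34599283,  0.04166562]), np.float64(0.0014842543362368213)) [ 0.01952656 -0.00016421  0.04166562]
```

Run:
```python
from fit import *
b=cv2.imread("pics/t25.png")
f=lambda x,y:(x/5.5+249.5,y/5.5+139.5)
# intensity profile along S x at several y, z=.014 / .043 
g=cv2.cvtColor(b,cv2.COLOR_BGR2GRAY).astype(np.float32)
for z,ys in ((.014,(.06,.03,-.03,-.06)),(.043,(.06,-.06)),):
  for y in ys:
    xs=np.arange(-.01,.075,.003)
    v=[cv2.getRectSubPix(g,(1,1),tuple(map(float,px("top",S(x,y,z)))))[0,0] for x in xs]
    print(z,y,[f"{x*1e3:.0f}:{a:.0f}" for x,a in zip(xs,v)])
xs=np.arange(.15,.19,.003)
for y in (.06,-.1): print([f"{x*1e3:.0f}:{cv2.getRectSubPix(g,(1,1),tuple(map(float,px('top',S(x,y,.043)))))[0,0]:.0f}" for x in xs])
```

```text
0.014 0.06 ['-10:97', '-7:96', '-4:95', '-1:95', '2:95', '5:97', '8:98', '11:97', '14:96', '17:94', '20:93', '23:93', '26:96', '29:114', '32:152', '35:186', '38:202', '41:208', '44:205', '47:203', '50:201', '53:203', '56:208', '59:215', '62:220', '65:221', '68:226', '71:229', '74:230']
0.014 0.03 ['-10:94', '-7:95', '-4:97', '-1:98', '2:99', '5:101', '8:100', '11:98', '14:97', '17:97', '20:98', '23:98', '26:102', '29:120', '32:157', '35:190', '38:204', '41:207', '44:204', '47:198', '50:202', '53:204', '56:208', '59:216', '62:219', '65:220', '68:224', '71:227', '74:227']
0.014 -0.03 ['-10:95', '-7:95', '-4:95', '-1:96', '2:97', '5:99', '8:98', '11:97', '14:97', '17:96', '20:97', '23:97', '26:100', '29:115', '32:155', '35:192', '38:202', '41:205', '44:205', '47:202', '50:201', '53:199', '56:201', '59:207', '62:212', '65:217', '68:223', '71:227', '74:228']
0.014 -0.06 ['-10:98', '-7:97', '-4:95', '-1:95', '2:95', '5:95', '8:94', '11:95', '14:97', '17:98', '20:99', '23:100', '26:101', '29:116', '32:158', '35:191', '38:201', '41:201', '44:200', '47:199', '50:200', '53:199', '56:199', '59:
[... 238 characters left out ...]
205', '47:204', '50:206', '53:212', '56:219', '59:220', '62:224', '65:228', '68:230', '71:230', '74:229']
0.043 -0.06 ['-10:97', '-7:95', '-4:95', '-1:95', '2:95', '5:94', '8:95', '11:97', '14:99', '17:100', '20:99', '23:103', '26:126', '29:169', '32:196', '35:202', '38:201', '41:200', '44:200', '47:199', '50:197', '53:202', '56:208', '59:213', '62:220', '65:226', '68:227', '71:227', '74:227']
['150:224', '153:224', '156:224', '159:224', '162:224', '165:224', '168:223', '171:215', '174:179', '177:129', '180:101', '183:97', '186:96', '189:98']
['150:229', '153:229', '156:230', '159:230', '162:230', '165:230', '168:229', '171:220', '174:180', '177:126', '180:100', '183:97', '186:98', '189:97']
```

```bash
python3 rel.py .4672 -.4396 .07 55.15
```

```text
tcp [ 0.4779 -0.1693  0.1315] jawyaw 55.67 tilt [-0.001  0.    -1.   ] j [-0.499  0.21  -0.24   1.121 -0.     0.1  ] gap 0.0303 F [ 0.1 -0.1  0.3] t 32.3
shift (tool, units of .05): [-4.585  2.872  1.231]
turn z units: 0.066
```

```bash
python3 -m inch '[[0,0,0,-0.58,0.36,0,0.65],[0,0,0,-0.8,0.5,0,0.65],[0,0,0,-0.8,0.5,0,0.65],[0,0,0,-0.8,0.5,0,0.65],[0,0,0,-0.8,0.5,0,0.65],[0,0,0,-0.8,0.5,0,0.65],[0,0,0.07,0,0,0.6,0.65],[0,0,0,0,0,0.6,0.65],[0,0,0,0,0,0,0.65],[0,0,0,0,0,0,0.65]]';python3 rel.py .4672 -.4396 .022 55.15; python3 -c "
from h import *
a=shot('scene','s26');crop(a,'s26c',260,190,380,300,6)"
```

```text
clock: 33.3
tcp_pos: [0.4663, -0.4386, 0.0714]
orientation: [-0.001, 0.887, 0.462, -0.0]
wrist_force: [0.1, 0.1, -0.4]
finger_gap: 0.0297
tcp [ 0.4663 -0.4386  0.0714] jawyaw 55.07 tilt [-0.001  0.002 -1.   ] j [-0.88   0.495  0.021  1.099  0.    -0.271] gap 0.0297 F [ 0.1  0.1 -0.4] t 33.3
shift (tool, units of .05): [-0.006  0.028  0.988]
turn z units: -0.01
```

View pics/s26c.png

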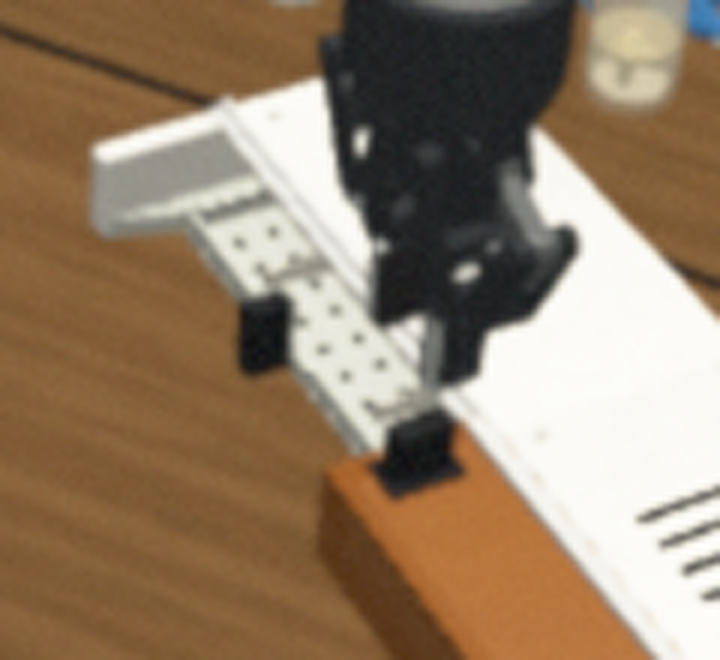

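```bash
python3 -m inch '[[0,0,0,0,0.03,0.4,0.65],[0,0,0,0,0,0.4,0.65],[0,0,0,0,0,0.16,0.65],[0,0,0,0,0,0,0.65],[0,0,0,0,0,0,0.8],[0,0,0,0,0,0,0.9],[0,0,0,0,0,0,0.9],[0,0,0,0,0,0,0.9]]' 30; python3 -m inch '[[0,0,0,0.2,0,0,0.9],[0,0,0,0.3,0,0,0.9],[0,0,0,0.4,0,0,0.9],[0,0,0,0.4,0,0,0.9],[0,0,0,0.4,0,0,0.9],[0,0,0,0.4,0,0,0.9],[0,0,0,0.4,0,0,0.9],[0,0,0,0.4,0,0,0.9],[0,0,0,0.4,0,0,0.9],[0,0,0,0.2,0,0,0.9],[0,0,0,0,0,0,0.9]]'; python3 -c "
from h import *
print(inS(env.get_state()['tcp_pos']))"
```

```text
clock: 34.15
tcp_pos: [0.4695, -0.4402, 0.0255]
orientation: [0.001, 0.886, 0.463, 0.0]
wrist_force: [-0.8, 1.0, 5.9]
finger_gap: 0.0107
clock: 35.25
tcp_pos: [0.5711, -0.2954, 0.0255]
orientation: [0.001, 0.886, 0.464, 0.001]
wrist_force: [1.0, 1.2, 6.6]
finger_gap: 0.0108
[0.02248605 0.06353861 0.02549126]
```

```bash
python3 -m inch '[[0,0,0,0.2,0,0,0.9],[0,0,0,0.08,0,0,0.9],[0,0,0,0,0,0,0.9]]'; for i in 1 2; do python3 -m inch '[[0,0,0,0.06,0,0,0.9],[0,0,0,0,0,0,0.9]]';done; python3 -c "
from h import *
print(inS(env.get_state()['tcp_pos']))"
```

```text
clock: 35.55
tcp_pos: [0.5785, -0.2848, 0.0255]
orientation: [0.001, 0.886, 0.463, 0.001]
wrist_force: [1.3, 1.0, 6.3]
finger_gap: 0.0112
clock: 35.75
tcp_pos: [0.5799, -0.2828, 0.0255]
orientation: [0.002, 0.886, 0.463, 0.001]
wrist_force: [0.3, -1.3, 6.2]
finger_gap: 0.0111
clock: 35.95
tcp_pos: [0.5809, -0.2813, 0.0255]
orientation: [0.002, 0.887, 0.463, -0.0]
wrist_force: [-1.3, -2.8, 6.0]
finger_gap: 0.0108
[0.02253516 0.08072828 0.02548778]
```

```bash
for i in 1 2; do python3 -m inch '[[0,0,0,0.06,0,0,0.9],[0,0,0,0,0,0,0.9]]';done; python3 -c "
from h import *
print(inS(env.get_state()['tcp_pos']))"
```

```text
clock: 36.15
tcp_pos: [0.5809, -0.2814, 0.0255]
orientation: [0.003, 0.887, 0.462, -0.002]
wrist_force: [-6.4, -9.6, 6.4]
finger_gap: 0.0109
clock: 36.35
tcp_pos: [0.5808, -0.2814, 0.0254]
orientation: [0.004, 0.887, 0.461, -0.005]
wrist_force: [-11.4, -16.1, 7.0]
finger_gap: 0.0109
[0.02249311 0.08060662 0.0254434 ]
```

```bash
python3 -m inch '[[0,0,0,-0.12,0,0,0.9],[0,0,0,0,0,0,0.8],[0,0,0,0,0,0,0.65],[0,0,0,0,0,0,0.65],[0,0,0,0,0,-0.2,0.65],[0,0,0,0,0,-0.6,0.65],[0,0,0,0,0,-0.8,0.65],[0,0,0,0,0,-0.5,0.65],[0,0,0,0,0,0,0.65]]'; python3 -m inch '[[0,0,0,0,-0.5,0,0.8],[0,0,0,0,-0.8,0,1],[0,0,0,0,-0.8,0,1],[0,0,0,0.4,-0.6,0,1],[0,0,0,0.4,-0.2,0,1],[0,0,0,0,0,0,1],[0,0,0,0,0,0,1]]';python3 -c "
from h import *
b=shot('top','t27');a=shot('scene','s27');crop(b,'t27c',250,140,370,270,5.5);crop(a,'s27c',260,190,360,290,7)"
```

```text
clock: 37.25
tcp_pos: [0.583, -0.2807, 0.1343]
orientation: [0.004, 0.886, 0.463, 0.002]
wrist_force: [0.9, -0.1, 0.3]
finger_gap: 0.0299
clock: 37.95
tcp_pos: [0.4841, -0.1634, 0.1286]
orientation: [0.0, 0.886, 0.464, -0.0]
wrist_force: [0.2, 0.3, 0.6]
finger_gap: 0.0002
```

View pics/s27c.png

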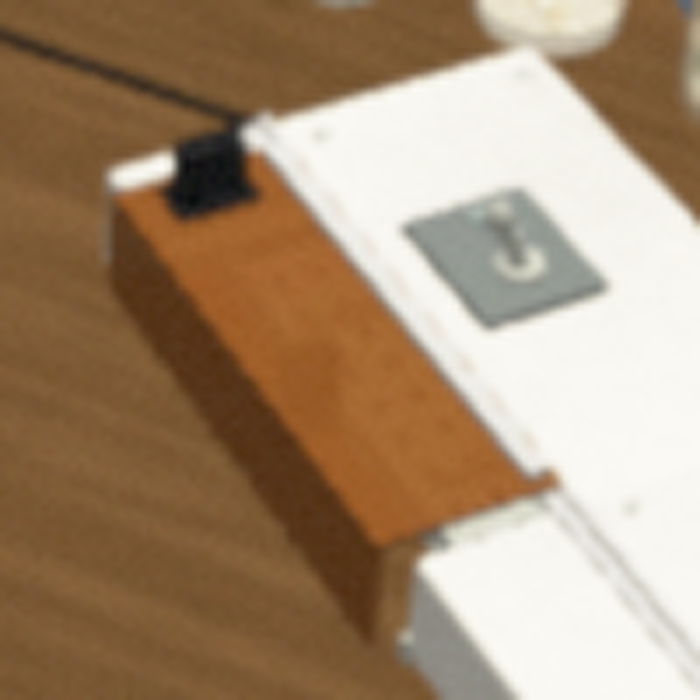

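View pics/t27c.png

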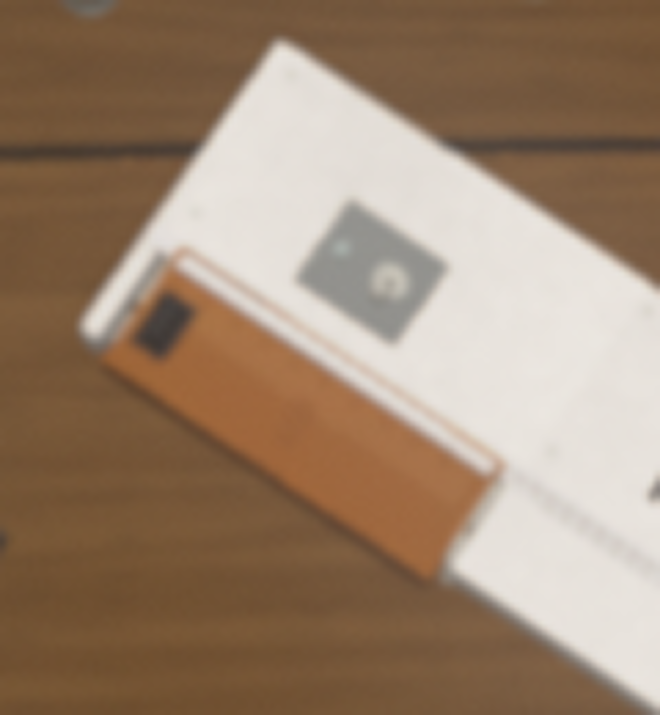

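```bash
python3 -c "
from h import *
print(S(.060,0))"; python3 rel.py .5655 -.3690 .10 55.15
```

```text
[ 0.56553905 -0.3689858   0.        ]
tcp [ 0.4843 -0.1644  0.1286] jawyaw 55.13 tilt [-0. -0. -1.] j [-0.484  0.219 -0.236  1.115 -0.     0.124] gap -0.0004 F [ 0.   0.9 -0. ] t 38.05
shift (tool, units of .05): [-2.43   3.672  0.572]
turn z units: -0.002
```

```bash
python3 -m inch '[[0,0,0,-0.34,0.5,0,1],[0,0,0,-0.42,0.63,0,1],[0,0,0,-0.42,0.63,0,1],[0,0,0,-0.42,0.63,0,1],[0,0,0,-0.42,0.63,0,1],[0,0,0,-0.41,0.63,0,1],[0,0,0,0,0,0.5,1],[0,0,0,0,0,0.4,1],[0,0,0,0,0,0,1],[0,0,0,0,0,0,1]]';python3 rel.py .5655 -.3690 .028 55.15; python3 -c "
from h import *
a=shot('scene','s28');crop(a,'s28c',280,170,370,260,7)"
```

```text
clock: 39.05
tcp_pos: [0.5638, -0.3682, 0.0831]
orientation: [-0.001, 0.887, 0.462, -0.0]
wrist_force: [0.5, 0.9, 0.1]
finger_gap: 0.0001
tcp [ 0.5638 -0.3682  0.0831] jawyaw 55.09 tilt [-0.001  0.001 -1.   ] j [-0.698  0.551  0.143  1.165  0.    -0.088] gap 0.0001 F [0.5 0.9 0.1] t 39.05
shift (tool, units of .05): [0.007 0.039 1.101]
turn z units: -0.007
```

View pics/s28c.png

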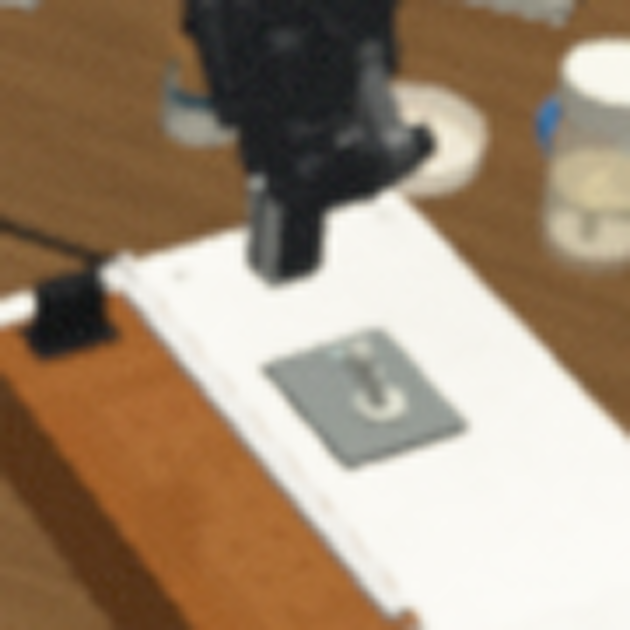

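```bash
python3 -m inch '[[0,0,0,0,0,0.4,1],[0,0,0,0,0,0.4,1],[0,0,0,0,0,0.25,1],[0,0,0,0,0,0,1],[0,0,0,0,0,0,1]]';python3 -c "
from h import *
print(inS(env.get_state()['tcp_pos']))
a=shot('scene','s29');crop(a,'s29c',280,170,370,260,7)"
```

```text
clock: 39.6
tcp_pos: [0.5648, -0.368, 0.0322]
orientation: [0.0, 0.886, 0.463, 0.0]
wrist_force: [0.1, 0.1, -0.3]
finger_gap: -0.0003
[0.05877983 0.00039696 0.03218873]
```

View pics/s29c.png

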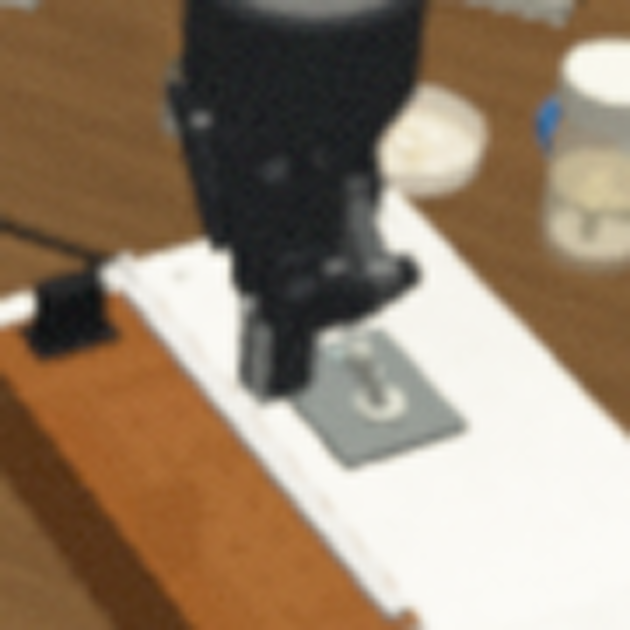

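```bash
python3 -m inch '[[0,0,0,0,0.2,0.05,1],[0,0,0,0,0.2,0,1],[0,0,0,0,0.2,0,1],[0,0,0,0,0.1,0,1],[0,0,0,0,0,0,1]]'; python3 -m inch '[[0,0,0,0,0.06,0,1],[0,0,0,0,0,0,1]]';python3 -c "
from h import *
print(inS(env.get_state()['tcp_pos']))
a=shot('scene','s30');crop(a,'s30c',280,170,370,260,7)"
```

```text
clock: 40.15
tcp_pos: [0.5942, -0.3886, 0.0291]
orientation: [0.001, 0.886, 0.463, 0.0]
wrist_force: [-0.2, -0.3, 0.4]
finger_gap: -0.0002
clock: 40.35
tcp_pos: [0.5956, -0.3895, 0.0287]
orientation: [-0.0, 0.886, 0.463, 0.0]
wrist_force: [0.4, -1.0, -0.6]
finger_gap: 0.0003
[0.09641918 0.0003524  0.0286886 ]
```

View pics/s30c.png

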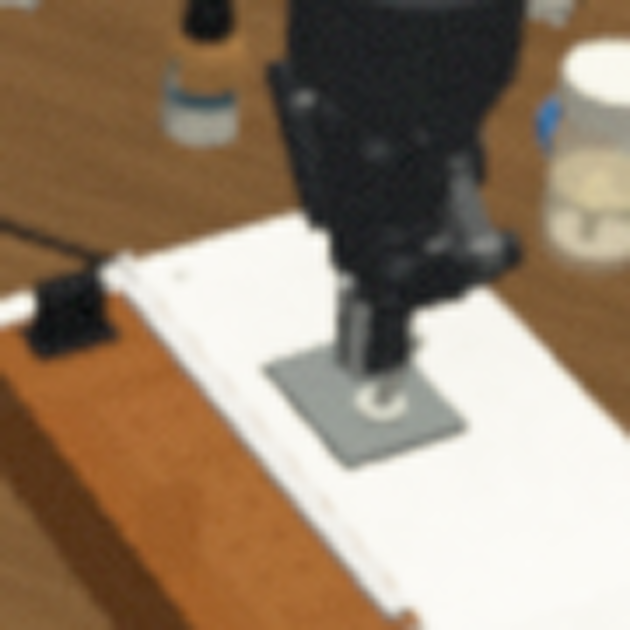

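Pushing the lever over; continue until it stops.

```bash
for i in 1 2 3 4 5; do python3 -m inch '[[0,0,0,0,0.05,0,1],[0,0,0,0,0,0,1]]'|sed -n '2p;4p';done;python3 -c "
from h import *
print(inS(env.get_state()['tcp_pos']))
a=shot('scene','s31');crop(a,'s31c',280,170,370,260,7)"
```

```text
tcp_pos: [0.597, -0.3904, 0.0285]
wrist_force: [-1.9, 1.5, 0.8]
tcp_pos: [0.5972, -0.3905, 0.0284]
wrist_force: [-7.9, 5.3, 4.2]
tcp_pos: [0.5973, -0.3906, 0.0283]
wrist_force: [-12.4, 7.7, 6.9]
tcp_pos: [0.5974, -0.3906, 0.0282]
wrist_force: [-17.3, 10.9, 12.1]
tcp_pos: [0.5974, -0.3907, 0.0282]
wrist_force: [-22.7, 14.3, 15.3]
[0.09850867 0.00040641 0.02816247]
```

View pics/s31c.png

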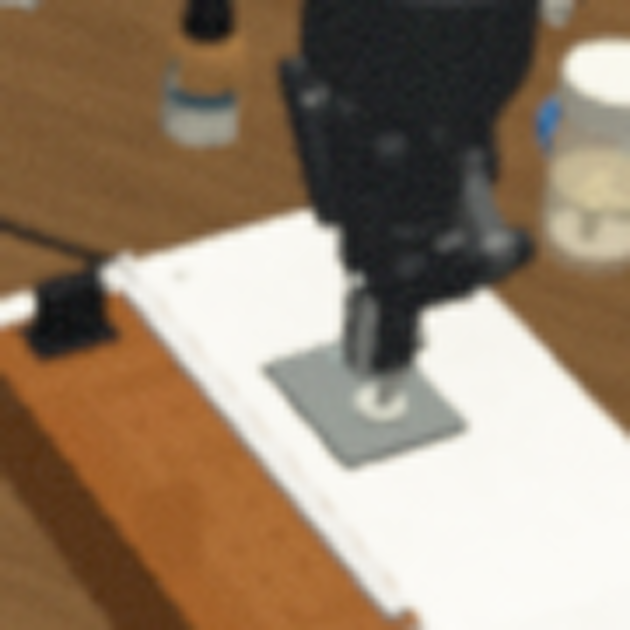

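```bash
python3 -m inch '[[0,0,0,0,-0.3,0,1],[0,0,0,0,-0.5,0,1],[0,0,0,0,-0.3,-0.2,1],[0,0,0,0,0,-0.8,1],[0,0,0,0,0,-0.8,1],[0,0,0,0,0,-0.6,1],[0,0,0,0,-0.7,0,1],[0,0,0,0.3,-0.8,0,1],[0,0,0,0.6,-0.7,0,1],[0,0,0,0.6,-0.3,0,1],[0,0,0,0.5,0,0,1],[0,0,0,0,0,0,1]]';python3 -c "
from h import *
b=shot('top','t32');a=shot('scene','s32');crop(b,'t32c',250,140,370,270,5.5);crop(a,'s32c',260,190,360,290,7)"
```

```text
clock: 42.65
tcp_pos: [0.5167, -0.2095, 0.1496]
orientation: [0.001, 0.886, 0.464, 0.001]
wrist_force: [-0.0, -0.4, -1.0]
finger_gap: -0.0001
```

View pics/s32c.png

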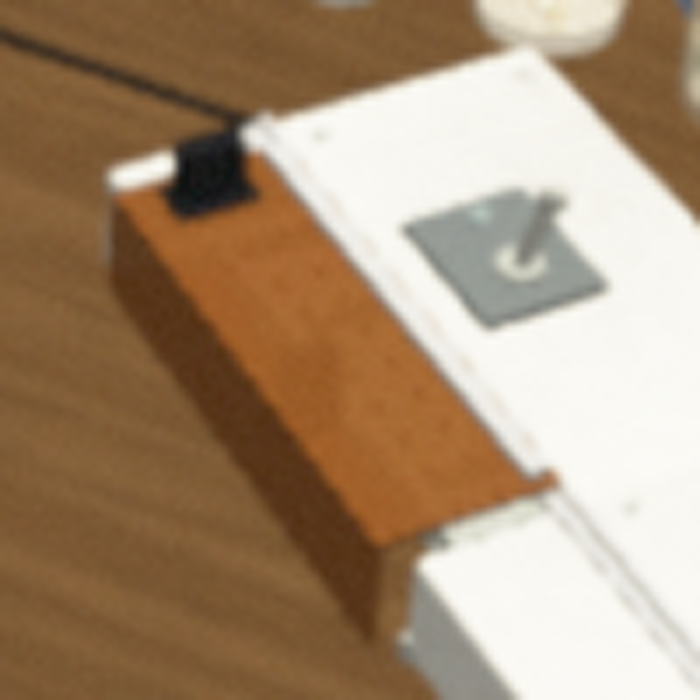

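View pics/s32.png

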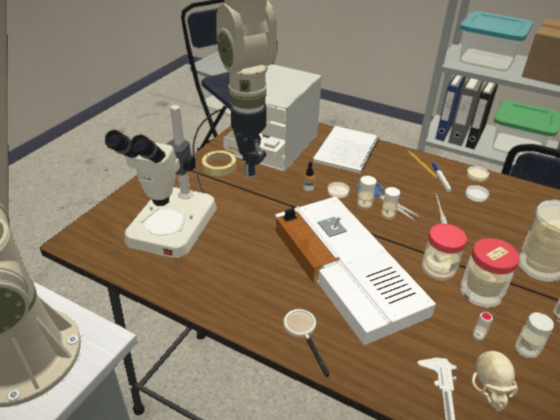

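View pics/t32.png

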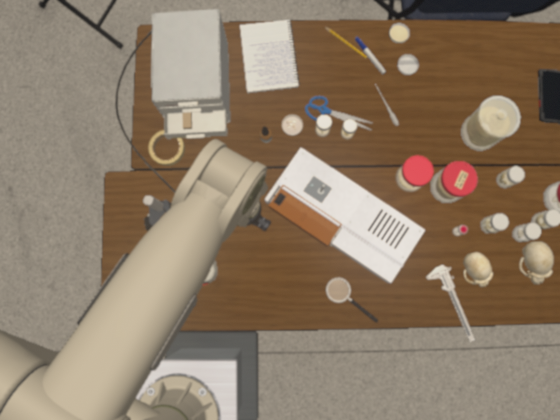

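```bash
python3 -c "
from workcell import env
print(env.hand_in())"
```

```text
the job is handed in; nothing more can be done
None
```

I sterilised both pairs of forceps that were present and handed the job in at about 43 s.

**What was done, in order:**
1. Both pairs were laid flat and apart on the tray floor.
2. The guard was opened to its stop.
3. The tray was straightened and slid in along the bench. It held still against 26 N at the back wall.
4. The guard was slid shut to its stop, a total travel of 194.7 mm against the nominal 195.
5. The toggle was pushed to its hard stop, away from the mouth.

**Last checks:**
- **Guard and toggle:** the final pictures show the guard shut and the toggle leaning away from the mouth.
- **Bystanders:** the magnifier and dropper bottle look untouched.
- **Robot:** it was clear of everything at hand-in.
- **Tray and forceps:** these were last seen just before the guard was shut, with the tray square in the bay and only the near ends of the forceps visible. I could not check them after that.

**Readings that disagreed:**
- **Tool height:** the reported height read about 35 mm lower than the pictures showed. My first grasp closed above the forceps because of this. I corrected for it from the pictures in every later move.
- **Tray knocked:** the tray was found about 19 mm away from its first position after the guard was opened. I measured it again before gripping it.
- **Tray home position:** the pictures put the tray 1.5 to 5 mm short of the nominal home position. I put this down to calibration error, because the tray was square and would not go further.

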